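Make up an inspection kit and an assembly kit

TASK

Make up the two kits from the loose stock in the middle of the bench. The blue tray gets the coupling with the red nut in its round pocket and the black loupe in its square pocket; the yellow tray gets the coupling with the green nut in its round pocket and the steel collet in its square pocket. Set each one upright, down on the pocket's floor, and leave the steel setting ring and the gauge block where they are.

Things in the scene. Friction and masses are not known exactly. Their poses are not given: they have to be found in the camera images.
- red_coupling_c (a point): Threaded coupling standing upright, red hexagonal nut on a whitish body, 56 mm tall. This point is on its axis half-way up, 28 mm above its foot. Foot to 34 mm up: round, 27 mm across; 34 to 48 mm up: the nut, 28 mm across flats (a pair of flats faces +-y of its own frame, the others at 60 degree steps), 32 mm over corners; above that a 17 mm spigot. z points up. 60 to 110 g.
- green_coupling_c (a point): Threaded coupling standing upright, green hexagonal nut on a whitish body, 56 mm tall. This point is on its axis half-way up, 28 mm above its foot. Foot to 34 mm up: round, 27 mm across; 34 to 48 mm up: the nut, 28 mm across flats (a pair of flats faces +-y of its own frame, the others at 60 degree steps), 32 mm over corners; above that a 17 mm spigot. z points up. 60 to 110 g.
- loupe_c (a point): Black round loupe lying flat like a short cup, 36 mm across, 19 mm high. This point is on its axis half-way up, 9.5 mm above its underside; z up. About 40 to 65 g.
- collet_c (a point): Light steel spring collet standing upright, round, with dark slots; 28 mm across near its top and tapering to a narrower foot, 36 mm tall. This point is on its axis half-way up, 18 mm above its foot; z up. About 45 to 80 g.
- tray_blue: Kit tray, bright blue plastic, fixed to the worktop, 96 mm (x) by 190 mm (y), 10 mm high. Origin: centre of its underside, on the worktop; z up, y along its length. Its top is flat at z = 10 mm, with two white-floored pockets 6 mm deep (floors at z = 4 mm): a round one, 50 mm across, centred at y = +45 mm, and a square one, 54 x 54 mm, centred at y = -45 mm (both at x = 0).
- tray_yellow: Kit tray, bright yellow plastic, fixed to the worktop, 96 mm (x) by 190 mm (y), 10 mm high. Origin: centre of its underside, on the worktop; z up, y along its length. Its top is flat at z = 10 mm, with two white-floored pockets 6 mm deep (floors at z = 4 mm): a round one, 50 mm across, centred at y = -45 mm, and a square one, 54 x 54 mm, centred at y = +45 mm (both at x = 0).
- setting_ring_c (a point): Plain light steel setting ring lying flat among the stock, 45 mm across, 12 mm high, to be left alone. This point is its centre, 6 mm up.
- gauge_block_c (a point): Light steel gauge block standing on its long narrow edge among the stock, 9 mm (own x) by 35 mm (own y), 20 mm high, to be left alone. This point is its centre, 10 mm up.

How it is judged:
At the end, for the whole second after the job is handed in: Red-nut coupling (round pocket) and loupe (square) in the blue tray, green-nut coupling (round) and collet (square) in the yellow tray: each within 15 mm of its pocket's centre along both tray axes, on the floor within 3 mm, upright within 0.12 rad, released, at rest (x of red_coupling_c in the frame of tray_blue between -0.015 and 0.015 m and y of red_coupling_c in the frame of tray_blue between 0.03 and 0.06 m and z of red_coupling_c in the frame of tray_blue between 0.029 and 0.035 m and angle between each of red_coupling_c, loupe_c, green_coupling_c, collet_c's own z axis and vertical below 0.12 rad and linear speed of each of red_coupling, loupe, green_coupling, collet below 0.02 m/s and contact force between each of red_coupling, loupe, green_coupling, collet and the arm below 0.1 N and x of loupe_c in the frame of tray_blue between -0.015 and 0.015 m and y of loupe_c in the frame of tray_blue between -0.06 and -0.03 m and z of loupe_c in the frame of tray_blue between 0.0105 and 0.0165 m and x of green_coupling_c in the frame of tray_yellow between -0.015 and 0.015 m and y of green_coupling_c in the frame of tray_yellow between -0.06 and -0.03 m and z of green_coupling_c in the frame of tray_yellow between 0.029 and 0.035 m and x of collet_c in the frame of tray_yellow between -0.015 and 0.015 m and y of collet_c in the frame of tray_yellow between 0.03 and 0.06 m and z of collet_c in the frame of tray_yellow between 0.019 and 0.025 m); the robot touches nothing.
It fails at once if the setting ring is shifted by more than 20 mm (distance of setting_ring_c from where it was at the start of the episode above 0.02 m).
It fails at once if the gauge block is shifted by more than 20 mm (distance of gauge_block_c from where it was at the start of the episode above 0.02 m).
It also fails if it takes over 96 s, if anything falls off the work surface, if the arm or the gripper's body presses on something with over 40 N, if the wrist force passes 120 N, or if a joint passes its speed limit or range.

ROBOT

A 6-joint arm with a two-finger parallel gripper is mounted at the origin on a cart in front of the work surface, level with it; the furniture and walls round the work are solid. World frame = base frame: x ahead of the robot, y to its left, z up, the work surface at z = 0. Lengths are in m, angles in rad, forces in N, time in s.
With the tool pointing down it reaches from about 0.35 to 0.925 m from the base axis. Payload 6.4 kg.
Tool frame: the origin (TCP) lies midway between the tips of the shut fingers; the grasp point (between the pads) lies 19 mm behind it; x points along the fingers, z is the direction in which the jaws open and shut, and the axes are right-handed (so a half turn about x gives the same grasp; the last joint's range is limited). The gripper opens to 85 mm and grips with 20 to 120 N. Pads are 22 mm wide; open, the fingers measure 114 mm over their backs; the gripper's body (76 mm by 85 mm) begins 54 mm behind the grasp point. The pads swing forward as they close: fully open they stand 13 mm farther back than shut.
Start: joints at [-1.277, 0.245, 1.558, -0, 1.339, -0.174], TCP at [0.293, -0.58, 0.231] pointing down, gripper open.
Joint ranges: [-3.13, 3.13], [-1.02, 2.26], [0.13, 2.54], [-0.95, 4.09], [0.21, 2.88], [-2.74, 2.74]. Speed limits (rad/s): [2.57, 2.57, 3.14, 3.14, 3.14, 3.14].

INTERFACE

Orientations are given as a 3x3 rotation matrix whose columns are the frame's x, y, z axes.
In Python, from workcell import env gives the robot as it stands.
- The arm moves only by the tool drive_tool, never from a script. Its argument "rows" is a list of rows, each a list of 3 entries, a list of its own where there are three numbers: the shift along the tool's x, y, z in cm, then the turn about the tool's x in rad, then the finger opening in cm, from 0 to 8.54. In form: [[[dx, dy, dz], spin, fingers], ...]. A call has 1 to 5 rows; each row is the pose to reach, as a shift and turn from the pose commanded when the call began, along the tool's axes at that moment; what a row does not reach only later rows make up. A row lasts 1/10 s, in which the tool goes at most 50 mm and 8.59 degrees, less where a joint would pass 70% of its speed; a pose out of reach is approached as far as the arm can. A call with a gripper value outside its range is refused whole. The fingers move at their own pace and stop on an object; "newtons" is the grip in N (left out, the last holds). Time passes only in rows, so rows that repeat a pose let the fingers close. It gives the time, the measured TCP pose, the force and the opening at its end, in the units of the state.
- env.sense(): the state, without advancing time (a new reading comes with each control period).
- env.camera(name): name is "scene" or "top" or "wrist"; returns a dict with "pixels" (480x640x3 uint8, blue, green, red), "camera_matrix" (3x3 intrinsics, pixels), "dist" ([k1, k2, p1, p2, k3] as OpenCV has them; the pictures are not rectified), "cam_to_world" (4x4, takes a point from camera to world coordinates). Camera axes: x right, y down, z forward; pixel columns grow to the right and rows downward; lengths in m; the calibration is good to about 2 mm. A picture is of the moment at which its call begins. There is no depth.
- env.hand_in(): hands the job in, once; it reports no verdict.
The state is a dict: "t": time; "joint_positions": joint angles; "joint_vel": joint speeds; "effort": joint torques, N m; "tool_pos": TCP position; "ee_rot": TCP orientation; "wrist_force": force on the tool from outside, world axes, zero at the start; "ft_torque": the same for the moment, N m; "width": finger opening in m.
Only numpy, scipy, OpenCV 4.12 (cv2) and the standard library are available. Lean on these libraries where they do the work, as an engineer would, in place of code of your own. Each camera call takes 0.05 s, during which the arm holds its last target.

## Working session

There is one attempt and no reset: what is moved stays moved. The work goes in short steps, Python scripts to look and compute and a tool call to move; the robot and the scene stay as the last step left them, time stands still between calls to the robot, and variables do not carry over. Pictures are saved under pics/ and viewed, and the job is handed in when it is done.

Besides the shell and the picture viewer there is one more tool, called by a JSON object that holds its "api" and its "payload". drive_tool: Moves the arm, as the interface text tells. Its arguments: {"type":"object","properties":{"rows":{"type":"array"},"newtons":{"type":"number"}},"required":["rows"]}

```bash
mkdir -p pics; ls; python3 - <<'E'
from workcell import env
import cv2,numpy as np,pickle
s=env.sense();print(s)
for n in ["scene","top","wrist"]:
    c=env.camera(n);cv2.imwrite(f"pics/{n}0.png",c["pixels"]);pickle.dump(c,open(f"{n}0.pkl","wb"))
    print(n,c["camera_matrix"],c["dist"],c["cam_to_world"])
E
```

```text
pics
{'t': 0.0, 'joint_positions': array([-1.27710668e+00,  2.45813148e-01,  1.55901396e+00, -2.76079044e-05,
        1.33867896e+00, -1.74106401e-01]), 'joint_vel': array([ 0.00047688,  0.00212599,  0.00149456,  0.00034485, -0.0007466 ,
       -0.00015267]), 'effort': array([ 8.92314056e-04, -4.29502738e+01, -3.26125968e+01, -1.10843487e-04,
        5.37902044e-03, -1.05883029e-05]), 'tool_pos': array([ 0.29293091, -0.57963149,  0.23018093]), 'ee_rot': array([[-5.79621267e-04,  8.92561477e-01,  4.50925354e-01],
       [ 1.82370128e-03,  4.50925623e-01, -8.92559666e-01],
       [-9.99998169e-01,  3.05006580e-04, -1.88913159e-03]]), 'wrist_force': array([-0.40099888, -0.50101847,  0.64673491]), 'ft_torque': array([-0.02350264,  0.01981798,  0.06520489]), 'width': 0.08520332438627574}
scene [[564.39169047   0.         313.60983669]
 [  0.         564.39169047 236.28911787]
 [  0.           0.           1.        ]] [-0.15831525  0.          0.          0.          0.        ] [[-0.78322338 -0.38414604  0.48886907 -0.04693996]
 [-0.62137109  0.51072953 -0.5941829   0.73183919]
 [-0.0214
[... 186 characters left out ...]
0.           0.           1.        ]] [0.03688955 0.         0.         0.         0.        ] [[ 0.0216461  -0.99600169  0.0866722   0.44786751]
 [-0.99974508 -0.0210074   0.00827461  0.00853307]
 [-0.00642076 -0.08682922 -0.99620252  1.17196387]
 [ 0.          0.          0.          1.        ]]
wrist [[331.38816267   0.         314.69540926]
 [  0.         331.38816267 233.59721666]
 [  0.           0.           1.        ]] [-0.02269722  0.          0.          0.          0.        ] [[ 0.45024899 -0.85684568 -0.25117986  0.35718271]
 [-0.89290227 -0.43243801 -0.12539103 -0.5472677 ]
 [-0.00117895  0.28073625 -0.95978423  0.37182967]
 [ 0.          0.          0.          1.        ]]
```

View pics/top0.png

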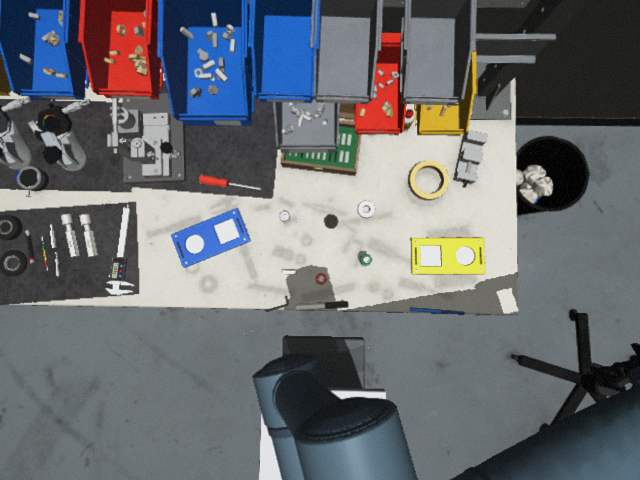

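View pics/scene0.png

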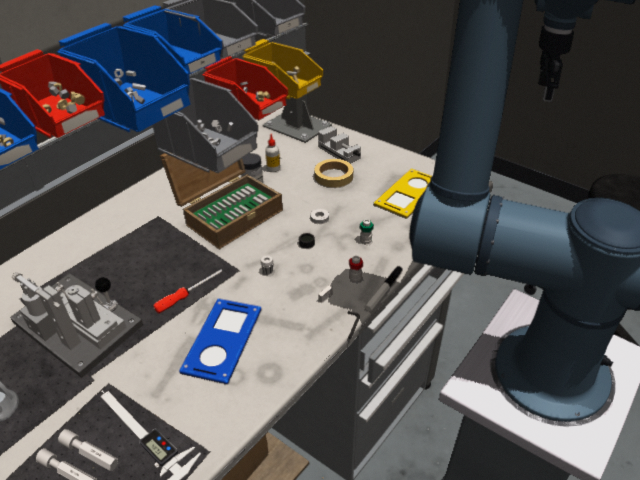

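The top view shows the blue tray at (211,237), the yellow tray at (448,256), the red nut at (321,279), green at (365,258), the loupe at (331,221), the ring at (366,209), the collet at (285,216) and the block near (289,271). Next I'll zoom in.

```bash
python3 - <<'E'
import cv2
a=cv2.imread("pics/top0.png")[190:320,160:500]
b=cv2.imread("pics/scene0.png")[180:330,220:440]
cv2.imwrite("pics/topz.png",cv2.resize(a,None,fx=2.35,fy=2.35,interpolation=cv2.INTER_CUBIC))
cv2.imwrite("pics/scenez.png",cv2.resize(b,None,fx=3.5,fy=3.5,interpolation=cv2.INTER_CUBIC))
E
```

```text
(no output)
```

View pics/topz.png

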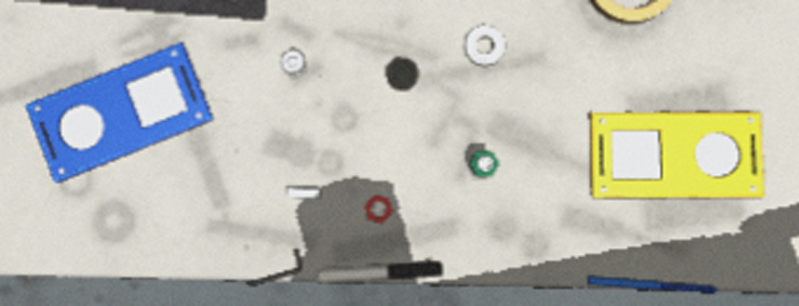

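View pics/scenez.png

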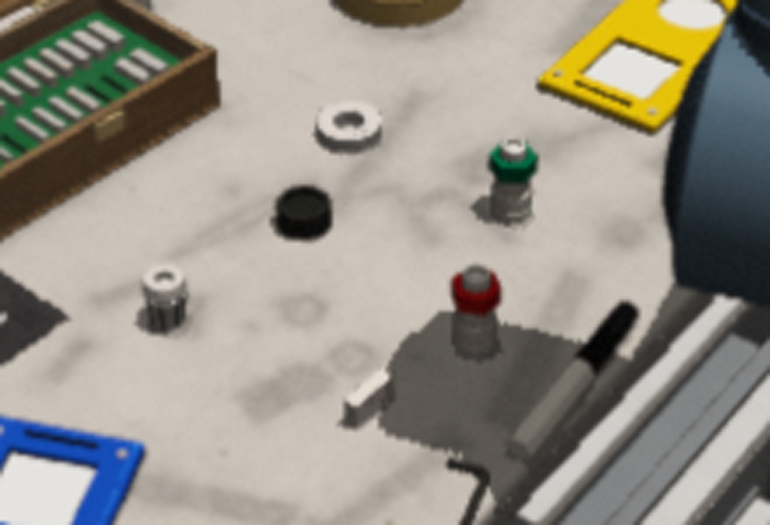

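View pics/wrist0.png

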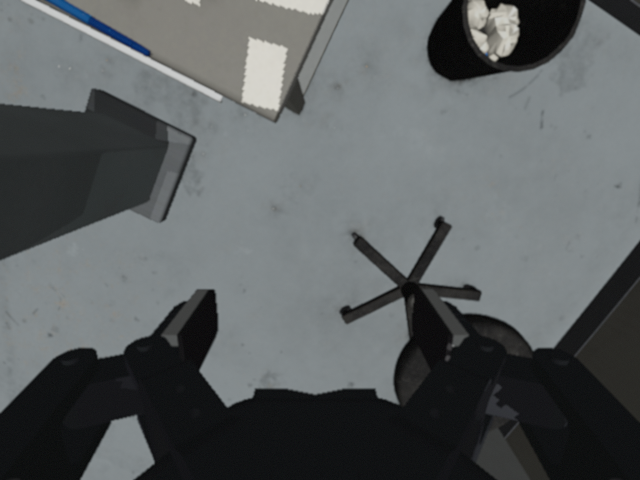

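The zooms show both trays clearly, the red coupling in a dark shadow close to the gauge block, and the other parts with open space around them. Now I'll measure them.

```bash
cat > h.py <<'E'
import numpy as np,cv2
def ray(c,uv):
    uv=np.array(uv,float).reshape(-1,1,2)
    n=cv2.undistortPoints(uv,c["camera_matrix"],np.array(c["dist"])).reshape(-1,2)
    d=np.c_[n,np.ones(len(n))]@c["cam_to_world"][:3,:3].T
    return c["cam_to_world"][:3,3],d
def plane(c,uv,z):
    o,d=ray(c,uv); return o+d*((z-o[2])/d[:,2])[:,None]
def cross(c1,u1,c2,u2):
    o1,d1=ray(c1,u1);o2,d2=ray(c2,u2);d1=d1[0];d2=d2[0]
    A=np.c_[d1,-d2];t=np.linalg.lstsq(A,o2-o1,rcond=None)[0]
    return o1+t[0]*d1,o2+t[1]*d2
def blobs(mask,off=(0,0),amin=8):
    n,l,st,ce=cv2.connectedComponentsWithStats(mask.astype(np.uint8),connectivity=8)
    return [(ce[i]+off,st[i],l==i) for i in range(1,n) if st[i,4]>=amin]
E
cat > m.py <<'E'
from h import *
import pickle
t=pickle.load(open("top0.pkl","rb"));s=pickle.load(open("scene0.pkl","rb"))
def hsv(c): return cv2.cvtColor(c["pixels"],cv2.COLOR_BGR2HSV).astype(int)
def win(c,x0,x1,y0,y1,f,amin=8):
    H=hsv(c)[y0:y1,x0:x1]; return blobs(f(H[...,0],H[...,1],H[...,2]),(x0,y0),amin)
red=lambda h,s,v:((h<10)|(h>170))&(s>120)
grn=lambda h,s,v:(h>65)&(h<95)&(s>120)
blu=lambda h,s,v:(h>100)&(h<125)&(s>150)
yel=lambda h,s,v:(h>20)&(h<35)&(s>150)
blk=lambda h,s,v:(v<70)
wht=lambda h,s,v:(v>235)
for nm,f,w in [("red",red,(300,345,262,295)),("green",grn,(350,385,240,275))]:
    for c,st,_ in win(t,*w,f): print(nm,"top",c,st,plane(t,c,.048)[0])
for nm,f,w in [("red",red,(335,375,245,280)),("green",grn,(350,385,210,245))]:
    for c,st,_ in win(s,*w,f): print(nm,"scene",c,st,plane(s,c,.041)[0])
for c,st,_ in win(t,315,350,205,240,blk): print("loupe top",c,st,plane(t,c,.019)[0])
for c,st,_ in win(s,292,322,230,252,blk): print("loupe scene",c,st,plane(s,c,.012)[0])
for nm,f,w,rs in [("blue",blu,(160,260,195,275),0),("yellow",yel,(400,495,228,285),0)]:
    for c,st,m in win(t,*w,f,500):
        cn,_=cv2.findContours(m.astype(np.uint8),cv2.RETR_CCOMP,cv2.CHAIN_APPROX_NONE)
        for k in cn:
            a=cv2.contourArea(k)
            if a<100: continue
            P=plane(t,k.reshape(-1,2)+np.array([w[0],w[2]]),.01)[:,:2]*1000
            r=cv2.minAreaRect(P.astype(np.float32)); print(nm,a,r)
E
python3 m.py
```

```text
red top [320.56 278.68] [16 12 11 11 50] [0.43295837 0.0143335  0.048     ]
green top [364.86486486 259.56756757] [11 15 11 10 37] [ 0.48368679 -0.09707494  0.048     ]
red scene [355.62 264.52] [ 14  13  14  12 100] [0.43105484 0.01713703 0.041     ]
green scene [366.15584416 227.35064935] [10 12 13 10 77] [ 0.48273365 -0.09695213  0.041     ]
loupe top [330.59482759 220.92241379] [ 10  10  12  13 116] [ 0.58403037 -0.00861407  0.019     ]
loupe scene [306.20304569 240.54822335] [  7   3  16  15 197] [ 0.58315193 -0.00735205  0.012     ]
blue 2390.5 ((535.08740234375, 307.92230224609375), (93.170166015625, 186.65383911132812), 23.54605484008789)
blue 341.0 ((517.7182006835938, 349.624755859375), (54.671363830566406, 53.250938415527344), 46.82732391357422)
blue 500.0 ((553.198974609375, 266.1180419921875), (60.99603271484375, 62.289794921875), 23.22997283935547)
yellow 2483.0 ((500.510009765625, -315.630859375), (91.69990539550781, 187.29849243164062), 1.290726661682129)
yellow 347.5 ((502.0793762207031, -360.9049377441406), (54.4554328918457, 54.16319274902344), 45.251609802246094)
yellow 526.0 ((499.3712463378906, -270.68890380859375), (60.23775863647461, 62.9948844909668), 1.239328384399414)
```

```bash
cat > go.py <<'E'
import numpy as np,sys
from workcell import env
# usage: go.py x y z phi_deg [..] : shift in tool axes (cm) from measured pose
s=env.sense();R=s["ee_rot"];p=s["tool_pos"]
phi=np.degrees(np.arctan2(R[1,2],R[0,2]))
print("t",round(s["t"],2),"p",p.round(4),"phi",round(phi,2),"tilt",R[2].round(4),"w",round(s["width"],4),"F",s["wrist_force"].round(1))
a=list(map(float,sys.argv[1:]))
for i in range(0,len(a),4):
    d=R.T@(np.array(a[i:i+3])-p)*100
    print("shift",d.round(2),"spin",round(np.radians((phi-a[i+3]+180)%360-180),3))
E
python3 go.py 0.40 -0.03 0.23 -90
```

```text
t 0.15 p [ 0.293  -0.5797  0.2304] phi -63.2 tilt [-1.0e+00  3.0e-04 -1.5e-03] w 0.0858 F [-0.3  0.3 -0.4]
shift [  0.12  34.34 -44.24] spin 0.468
```

```bash
python3 - <<'E'
from m import *
print('---')
print("collet",plane(t,[[284.4,215.8]],.036),"block",plane(t,[[288.5,271.3],[281.7,271],[295.5,271]],.02),"ring",plane(t,[[366.4,209]],.012))
E
```

```text
red top [320.56 278.68] [16 12 11 11 50] [0.43295837 0.0143335  0.048     ]
green top [364.86486486 259.56756757] [11 15 11 10 37] [ 0.48368679 -0.09707494  0.048     ]
red scene [355.62 264.52] [ 14  13  14  12 100] [0.43105484 0.01713703 0.041     ]
green scene [366.15584416 227.35064935] [10 12 13 10 77] [ 0.48273365 -0.09695213  0.041     ]
loupe top [330.59482759 220.92241379] [ 10  10  12  13 116] [ 0.58403037 -0.00861407  0.019     ]
loupe scene [306.20304569 240.54822335] [  7   3  16  15 197] [ 0.58315193 -0.00735205  0.012     ]
blue 2390.5 ((535.08740234375, 307.92230224609375), (93.170166015625, 186.65383911132812), 23.54605484008789)
blue 341.0 ((517.7182006835938, 349.624755859375), (54.671363830566406, 53.250938415527344), 46.82732391357422)
blue 500.0 ((553.198974609375, 266.1180419921875), (60.99603271484375, 62.289794921875), 23.22997283935547)
yellow 2483.0 ((500.510009765625, -315.630859375), (91.69990539550781, 187.29849243164062), 1.290726661682129)
yellow 347.5 ((502.0793762207031, -360.9049377441406), (54.4554328918457, 54.16319274902344), 45.251609802246094)
yellow 526.0 ((499.3712463378906, -270.68890380859375), (60.23775863647461, 62.9948844909668), 1.239328384399414)
---
collet [[0.59287112 0.11158028 0.036     ]] block [[0.44986624 0.098193   0.02      ]
 [0.45026895 0.11588616 0.02      ]
 [0.4510289  0.08002329 0.02      ]] ring [[ 0.61856404 -0.10279368  0.012     ]]
```

{"api": "drive_tool", "payload": {"rows": [[[0, 34.3, -44.2], 0.468, 8.5], [[0, 34.3, -44.2], 0.468, 8.5], [[0, 34.3, -44.2], 0.468, 8.5], [[0, 34.3, -44.2], 0.468, 8.5], [[0, 34.3, -44.2], 0.468, 8.5]], "newtons": 40}}

```text
t: 0.65
tool_pos: [0.3408, -0.3327, 0.2309]
ee_rot: [[-0.0, 1.0, -0.001], [0.0, -0.001, -1.0], [-1.0, -0.0, -0.0]]
wrist_force: [-0.3, -0.4, -0.1]
width: 0.0848
```

```bash
python3 go.py 0.40 -0.03 0.23 -90
```

```text
t 0.65 p [ 0.3408 -0.3327  0.2309] phi -90.07 tilt [-1.e+00 -0.e+00 -5.e-04] w 0.0848 F [-0.3 -0.4 -0.1]
shift [  0.1    5.89 -30.28] spin -0.001
```

{"api": "drive_tool", "payload": {"rows": [[[0, 5.9, -30.3], 0, 8.5], [[0, 5.9, -30.3], 0, 8.5], [[0, 5.9, -30.3], 0, 8.5], [[0, 5.9, -30.3], 0, 8.5], [[0, 5.9, -30.3], 0, 8.5]]}}

```text
t: 1.15
tool_pos: [0.3885, -0.0874, 0.2313]
ee_rot: [[0.001, 1.0, -0.001], [-0.0, -0.001, -1.0], [-1.0, 0.001, 0.0]]
wrist_force: [0.9, 0.0, -0.6]
width: 0.085
```

{"api": "drive_tool", "payload": {"rows": [[[0, 1, -5], 0, 8.5], [[0, 1, -5], 0, 8.5]]}}

```text
t: 1.35
tool_pos: [0.3987, -0.0343, 0.2311]
ee_rot: [[0.0, 1.0, 0.009], [0.001, 0.009, -1.0], [-1.0, 0.0, -0.001]]
wrist_force: [0.1, -0.7, 0.5]
width: 0.0847
```

```bash
python3 - <<'E'
from workcell import env
import cv2,pickle
print(env.sense()["tool_pos"])
c=env.camera("wrist");cv2.imwrite("pics/w1.png",c["pixels"]);pickle.dump(c,open("w1.pkl","wb"))
E
```

```text
[ 0.39867802 -0.03425367  0.23106328]
```

View pics/w1.png

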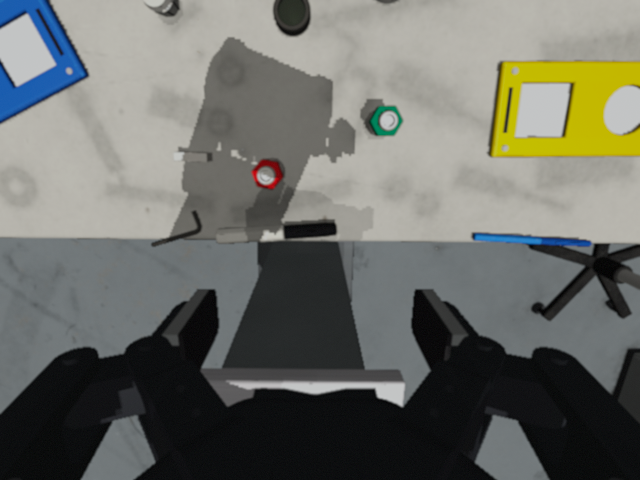

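The wrist view shows the red nut at (267,174), green at (386,121), the block at (193,155), and both trays. I'll zoom on the nuts to get their flats.

```bash
cat > nut.py <<'E'
from h import *
import pickle,sys
def nut(c,col,win,out):
    x0,x1,y0,y1=win
    im=c["pixels"][y0:y1,x0:x1]
    H=cv2.cvtColor(im,cv2.COLOR_BGR2HSV).astype(int);h,s,v=H[...,0],H[...,1],H[...,2]
    m=((h<10)|(h>170))&(s>110) if col=="r" else (h>60)&(h<95)&(s>110)
    b=max(blobs(m),key=lambda q:q[1][4])[2].astype(np.uint8)
    k=max(cv2.findContours(b,cv2.RETR_EXTERNAL,cv2.CHAIN_APPROX_NONE)[0],key=cv2.contourArea)
    P=plane(c,k.reshape(-1,2)+np.array([x0,y0]),.048)[:,:2]
    hull=cv2.convexHull((P*1000).astype(np.float32)).reshape(-1,2)
    ctr=np.array(cv2.minEnclosingCircle((P*1000).astype(np.float32))[0])
    # width as function of direction
    A=np.arange(0,180,5);w=[np.ptp(hull@[np.cos(np.radians(a)),np.sin(np.radians(a))]) for a in A]
    w=np.array(w);f=np.angle((w*np.exp(6j*np.radians(A))).sum())
    print("ctr",ctr,"mec",cv2.minEnclosingCircle((P*1000).astype(np.float32))[1],"centroid",P.mean(0))
    print(dict(zip(A.tolist(),w.round(1).tolist())),"corner dir deg",np.degrees(f)/6,"flat normal",np.degrees(f)/6+30)
    cv2.imwrite(out,cv2.resize(im,None,fx=10,fy=10,interpolation=cv2.INTER_NEAREST))
E
python3 - <<'E'
from nut import *
c=pickle.load(open("w1.pkl","rb"))
nut(c,"r",(240,295,150,200),"pics/nr1.png");nut(c,"g",(355,415,95,145),"pics/ng1.png")
E
```

```text
ctr [435.49127197  13.26437092] mec 15.384940147399902 centroid [0.43534827 0.0128101 ]
{0: 27.9, 5: 28.6, 10: 29.1, 15: 29.5, 20: 29.5, 25: 29.4, 30: 29.2, 35: 28.8, 40: 28.2, 45: 27.4, 50: 27.3, 55: 28.0, 60: 28.8, 65: 29.5, 70: 30.0, 75: 30.4, 80: 30.5, 85: 30.3, 90: 30.1, 95: 29.9, 100: 29.5, 105: 28.9, 110: 28.4, 115: 28.5, 120: 29.2, 125: 29.7, 130: 29.9, 135: 30.0, 140: 30.1, 145: 30.0, 150: 29.7, 155: 29.2, 160: 28.6, 165: 28.0, 170: 27.7, 175: 27.9} corner dir deg 20.021302116868558 flat normal 50.021302116868554
ctr [485.57171631 -98.81608582] mec 14.591666221618652 centroid [ 0.48581651 -0.09872321]
{0: 24.9, 5: 25.8, 10: 26.8, 15: 27.6, 20: 28.2, 25: 28.5, 30: 28.7, 35: 28.6, 40: 28.3, 45: 27.8, 50: 27.6, 55: 27.2, 60: 26.7, 65: 27.3, 70: 28.1, 75: 28.7, 80: 29.0, 85: 29.2, 90: 29.1, 95: 28.9, 100: 29.0, 105: 28.9, 110: 28.5, 115: 28.0, 120: 27.2, 125: 27.4, 130: 28.1, 135: 28.6, 140: 28.9, 145: 29.0, 150: 29.0, 155: 28.7, 160: 28.2, 165: 27.5, 170: 26.6, 175: 25.4} corner dir deg 29.256148534495864 flat normal 59.256148534495864
```

View pics/nr1.png

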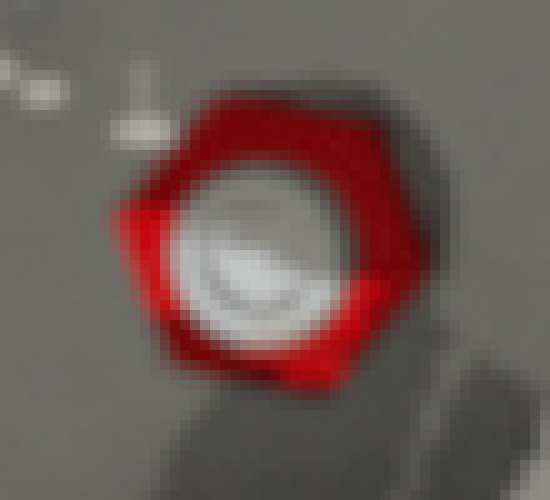

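View pics/ng1.png

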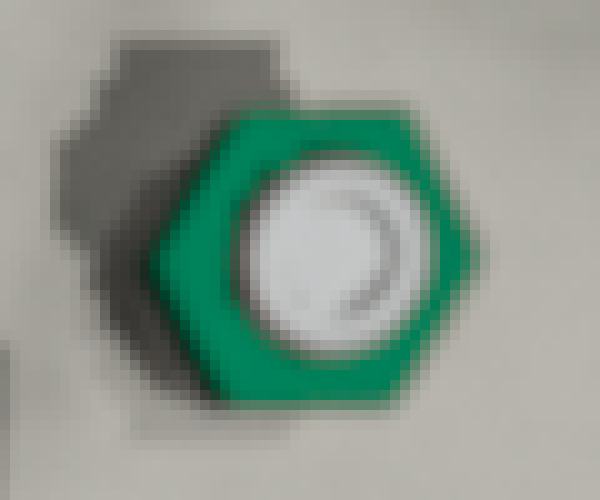

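Green flats face world 0/60/120°, and red flats face 50/110/170°. For red I'll use jaws at -70°.

```bash
python3 go.py 0.434 .0145 .10 -70  0.434 .0145 .021 -70
```

```text
t 1.4 p [ 0.3986 -0.0366  0.2311] phi -89.63 tilt [-1.e+00 -1.e-04 -1.e-04] w 0.0853 F [-0.2 -1.1  0.2]
shift [13.11  3.57 -5.08] spin -0.343
shift [21.01  3.57 -5.08] spin -0.343
```

{"api": "drive_tool", "payload": {"rows": [[[4, 3.6, -5.1], -0.15, 8.5], [[8, 3.6, -5.1], -0.3, 8.5], [[13, 3.6, -5.1], -0.343, 8.5], [[13, 3.6, -5.1], -0.343, 8.5], [[13, 3.6, -5.1], -0.343, 8.5]]}}

```text
t: 1.9
tool_pos: [0.4337, 0.0108, 0.1005]
ee_rot: [[-0.004, 0.943, 0.334], [0.001, 0.334, -0.943], [-1.0, -0.003, -0.002]]
wrist_force: [0.2, -0.3, -0.4]
width: 0.0849
```

```bash
python3 - <<'E'
from workcell import env
import cv2,pickle
c=env.camera("wrist");cv2.imwrite("pics/w2.png",c["pixels"]);pickle.dump(c,open("w2.pkl","wb"))
from nut import *
nut(c,"r",(150,450,200,480),"pics/nr2.png")
E
python3 go.py 0.434 .0145 .021 -70
```

```text
ctr [437.24127197  14.86423969] mec 15.807013511657715 centroid [0.43700333 0.01489405]
{0: 30.5, 5: 31.1, 10: 31.4, 15: 31.5, 20: 31.4, 25: 31.4, 30: 31.2, 35: 30.7, 40: 30.0, 45: 29.1, 50: 29.1, 55: 29.8, 60: 30.3, 65: 30.5, 70: 30.7, 75: 30.8, 80: 30.5, 85: 30.1, 90: 29.4, 95: 28.5, 100: 27.6, 105: 26.5, 110: 25.7, 115: 26.9, 120: 27.9, 125: 28.8, 130: 29.5, 135: 30.0, 140: 30.4, 145: 30.5, 150: 30.4, 155: 30.1, 160: 29.9, 165: 29.4, 170: 28.8, 175: 29.7} corner dir deg 18.624097044828865 flat normal 48.624097044828865
t 1.95 p [0.4355 0.0104 0.1026] phi -70.51 tilt [-1.e+00  8.e-04  8.e-04] w 0.0852 F [ 0.8 -0.5  1.5]
shift [ 8.16 -0.01 -0.44] spin -0.009
```

View pics/w2.png

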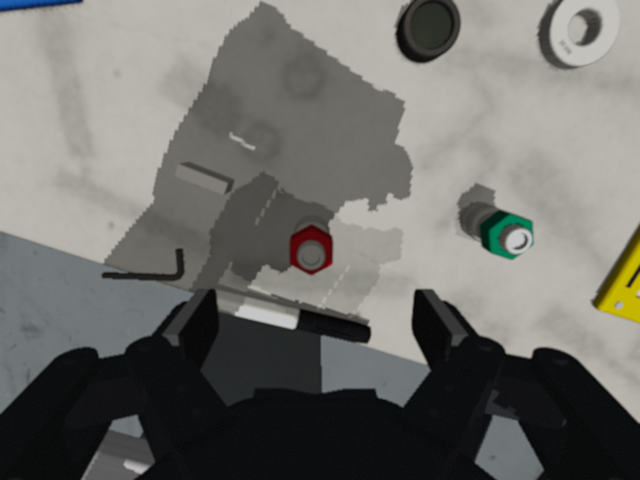

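The red nut at (311,250) has its flats facing the jaws. Going down to grip it.

{"api": "drive_tool", "payload": {"rows": [[[3, 0.15, -0.4], 0, 8.5], [[6, 0.15, -0.4], 0, 8.5], [[8.1, 0.15, -0.4], 0, 8.5], [[8.1, 0.15, -0.4], 0, 8.5], [[8.1, 0.15, -0.4], 0, 8.5]]}}

```text
t: 2.45
tool_pos: [0.4369, 0.0149, 0.0227]
ee_rot: [[0.004, 0.942, 0.335], [-0.001, 0.335, -0.942], [-1.0, 0.004, 0.002]]
wrist_force: [-0.6, -0.9, -0.6]
width: 0.085
```

{"api": "drive_tool", "payload": {"rows": [[[0, 0, 0], 0, 2], [[0, 0, 0], 0, 2], [[0, 0, 0], 0, 2], [[0, 0, 0], 0, 2], [[0, 0, 0], 0, 2]]}}

```text
t: 2.95
tool_pos: [0.4353, 0.0158, 0.0209]
ee_rot: [[0.001, 0.942, 0.336], [-0.0, 0.336, -0.942], [-1.0, 0.001, 0.0]]
wrist_force: [-0.7, -0.2, 4.7]
width: 0.0262
```

{"api": "drive_tool", "payload": {"rows": [[[0, 0, 0], 0, 2], [[0, 0, 0], 0, 2], [[0, 0, 0], 0, 2]]}}

```text
t: 3.25
tool_pos: [0.4353, 0.0158, 0.0209]
ee_rot: [[0.001, 0.942, 0.336], [-0.0, 0.336, -0.942], [-1.0, 0.001, 0.0]]
wrist_force: [-1.2, 0.9, 5.7]
width: 0.0264
```

{"api": "drive_tool", "payload": {"rows": [[[-1.5, 0, 0], 0, 2], [[-4, 0, 0], 0, 2], [[-7, 0, 0], 0, 2], [[-7, 0, 0], 0, 2]]}}

```text
t: 3.65
tool_pos: [0.4374, 0.0153, 0.0937]
ee_rot: [[0.007, 0.942, 0.336], [-0.002, 0.336, -0.942], [-1.0, 0.006, 0.004]]
wrist_force: [0.0, -0.3, -1.4]
width: 0.0261
```

```bash
cat > snap.py <<'E'
import sys,cv2,pickle
from workcell import env
for n in sys.argv[2:]:
    c=env.camera(n);k=f"{n[0]}{sys.argv[1]}";cv2.imwrite(f"pics/{k}.png",c["pixels"]);pickle.dump(c,open(k+".pkl","wb"))
E
python3 snap.py 3 wrist; python3 go.py .518 .350 .09 -70
```

```text
t 3.7 p [0.436  0.0156 0.0916] phi -70.35 tilt [-1.      0.0032  0.0021] w 0.0263 F [ 0.   0.3 -0.6]
shift [  0.16  18.97 -28.73] spin -0.006
```

View pics/w3.png

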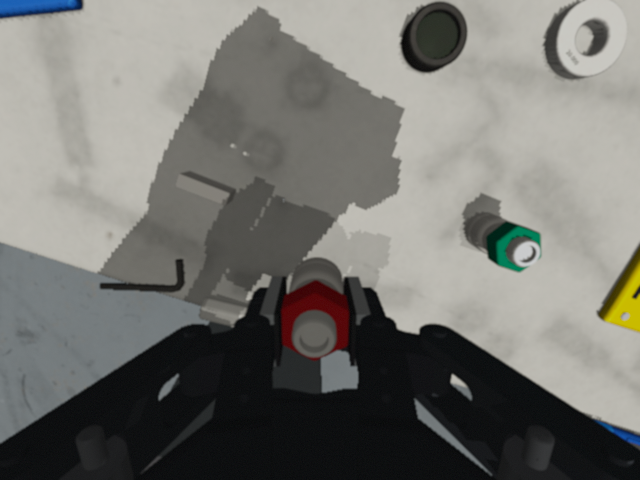

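The red coupling is held upright at (315,320) and the block hasn't moved. Carrying it to the blue round pocket.

{"api": "drive_tool", "payload": {"rows": [[[0.1, 19, -28.7], 0, 2], [[0.1, 19, -28.7], 0, 2], [[0.1, 19, -28.7], 0, 2], [[0.1, 19, -28.7], 0, 2], [[0.1, 19, -28.7], 0, 2]]}}

```text
t: 4.2
tool_pos: [0.4934, 0.2603, 0.0872]
ee_rot: [[-0.003, 0.942, 0.336], [-0.001, 0.336, -0.942], [-1.0, -0.004, -0.0]]
wrist_force: [-0.1, -0.7, -0.5]
width: 0.0262
```

```bash
python3 go.py .518 .350 .09 -70
```

```text
t 4.2 p [0.4934 0.2603 0.0872] phi -70.35 tilt [-1.     -0.0036 -0.    ] w 0.0262 F [-0.1 -0.7 -0.5]
shift [-0.3   5.33 -7.62] spin -0.006
```

{"api": "drive_tool", "payload": {"rows": [[[0, 5.3, -7.6], 0, 2], [[0, 5.3, -7.6], 0, 2], [[0, 5.3, -7.6], 0, 2], [[0, 5.3, -7.6], 0, 2]]}}

```text
t: 4.6
tool_pos: [0.5176, 0.3481, 0.087]
ee_rot: [[-0.004, 0.941, 0.338], [-0.002, 0.338, -0.941], [-1.0, -0.004, 0.001]]
wrist_force: [1.0, -1.0, -1.3]
width: 0.0263
```

```bash
python3 snap.py 4 wrist top; python3 go.py .518 .350 .026 -70
```

```text
t 4.7 p [0.5179 0.3468 0.0878] phi -70.39 tilt [-1.0e+00 -3.3e-03  4.0e-04] w 0.0264 F [ 0.5 -0.7 -1.5]
shift [ 6.17  0.14 -0.3 ] spin -0.007
```

View pics/w4.png

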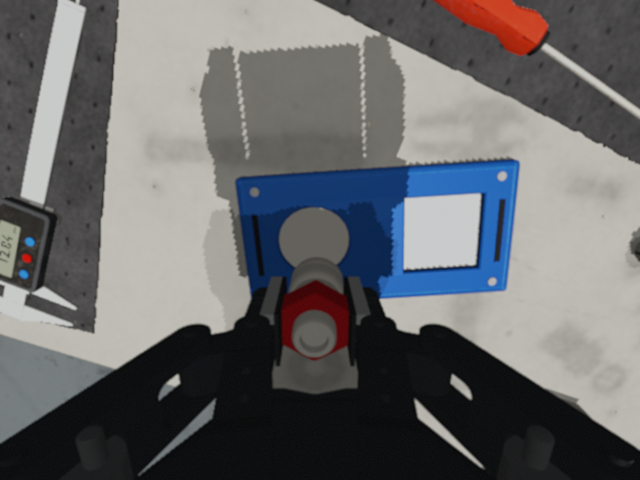

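```bash
python3 - <<'E'
from h import *;import pickle
c=pickle.load(open("w4.pkl","rb"))
print(plane(c,[[314,239],[441,231],[279,239],[349,239]],.01))
print(plane(c,[[315,240],[441,232]],.004))
E
```

```text
[[0.52096057 0.34997733 0.01      ]
 [0.55579089 0.26965994 0.01      ]
 [0.51282457 0.37272882 0.01      ]
 [0.52909615 0.32722111 0.01      ]]
[[0.51871654 0.34842874 0.004     ]
 [0.55430024 0.26649796 0.004     ]]
```

The wrist view agrees with the top view: round pocket at (0.519, 0.349). Lowering.

{"api": "drive_tool", "payload": {"rows": [[[2.5, 0.1, -0.2], 0, 2], [[5, 0.1, -0.2], 0, 2], [[6.1, 0.1, -0.2], 0, 2], [[6.1, 0.1, -0.2], 0, 2], [[6.1, 0.1, -0.2], 0, 2]]}}

```text
t: 5.2
tool_pos: [0.5198, 0.3498, 0.0292]
ee_rot: [[0.001, 0.942, 0.335], [0.0, 0.335, -0.942], [-1.0, 0.001, -0.0]]
wrist_force: [-0.3, 0.5, -0.5]
width: 0.0264
```

{"api": "drive_tool", "payload": {"rows": [[[0.1, 0, 0], 0, 2], [[0.1, 0, 0], 0, 2]]}}

```text
t: 5.4
tool_pos: [0.5199, 0.3504, 0.0286]
ee_rot: [[0.001, 0.942, 0.336], [0.001, 0.336, -0.942], [-1.0, 0.002, -0.0]]
wrist_force: [0.2, -0.0, -1.4]
width: 0.0263
```

{"api": "drive_tool", "payload": {"rows": [[[0.2, 0, 0], 0, 2], [[0.35, 0, 0], 0, 2], [[0.35, 0, 0], 0, 2], [[0.35, 0, 0], 0, 2]]}}

```text
t: 5.8
tool_pos: [0.5197, 0.3504, 0.0247]
ee_rot: [[0.001, 0.942, 0.336], [0.0, 0.336, -0.942], [-1.0, 0.001, -0.0]]
wrist_force: [-0.1, -1.8, 4.6]
width: 0.0266
```

Contact felt at the expected height, so I'll release to about 5 cm and lift.

{"api": "drive_tool", "payload": {"rows": [[[0, 0, 0], 0, 3.2], [[0, 0, 0], 0, 4], [[0, 0, 0], 0, 6], [[0, 0, 0], 0, 6], [[-3, 0, 0], 0, 6]]}}

```text
t: 6.3
tool_pos: [0.5159, 0.3486, 0.0498]
ee_rot: [[-0.009, 0.942, 0.336], [-0.004, 0.336, -0.942], [-1.0, -0.009, 0.001]]
wrist_force: [-0.1, 0.0, -0.1]
width: 0.0602
```

{"api": "drive_tool", "payload": {"rows": [[[-4, 0, 0], 0, 8.5], [[-9, 0, 0], 0, 8.5], [[-9, -3, 4], 0, 8.5], [[-9, -5, 8], 0, 8.5], [[-9, -5, 8], 0, 8.5]]}}

```text
t: 6.8
tool_pos: [0.4982, 0.2546, 0.1438]
ee_rot: [[-0.001, 0.943, 0.333], [-0.001, 0.333, -0.943], [-1.0, -0.001, 0.001]]
wrist_force: [0.1, 0.1, -0.6]
width: 0.0851
```

```bash
python3 snap.py 5 wrist top; python3 go.py .584 -.008 .12 -90 .593 .1116 .12 -90
```

```text
t 6.9 p [0.4991 0.2574 0.1442] phi -70.45 tilt [-1.e+00  3.e-04 -2.e-04] w 0.085 F [ 1.1 -1.6  1.4]
shift [ 2.41 -0.88 27.85] spin 0.341
shift [ 2.41  3.97 16.88] spin 0.341
```

View pics/w5.png

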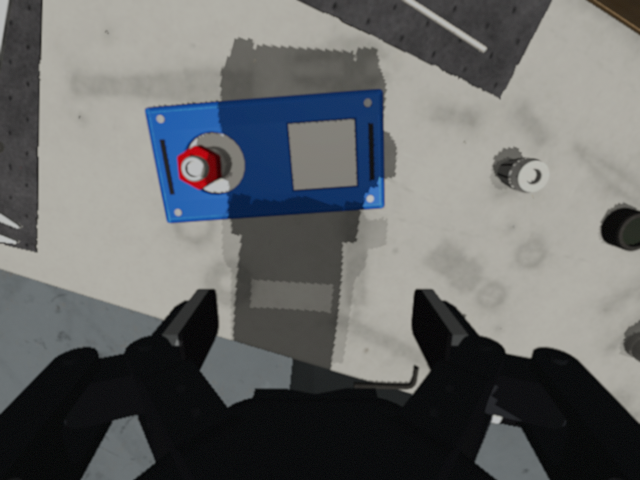

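The red coupling stands in the round pocket (pixels (200,165)). Next, the loupe.

{"api": "drive_tool", "payload": {"rows": [[[0, -0.9, 27.8], 0, 8.5], [[0, -0.9, 27.8], 0, 8.5], [[0, -0.9, 27.8], 0, 8.5], [[0, -0.9, 27.8], 0, 8.5], [[0, -0.9, 27.8], 0, 8.5]]}}

```text
t: 7.4
tool_pos: [0.5765, 0.019, 0.1441]
ee_rot: [[0.001, 0.941, 0.337], [0.0, 0.337, -0.941], [-1.0, 0.001, -0.0]]
wrist_force: [0.6, -0.0, 0.7]
width: 0.0849
```

{"api": "drive_tool", "payload": {"rows": [[[2.4, 0, 2.8], 0, 8.5], [[2.4, 0, 2.8], 0, 8.5], [[2.4, 0, 2.8], 0, 8.5]]}}

```text
t: 7.7
tool_pos: [0.585, -0.006, 0.1192]
ee_rot: [[-0.002, 0.942, 0.336], [0.001, 0.336, -0.942], [-1.0, -0.001, -0.001]]
wrist_force: [-0.4, 0.2, 0.1]
width: 0.0849
```

```bash
python3 snap.py 6 wrist; python3 go.py .5835 -.008 .12 -70; python3 - <<'E'
from h import *;import pickle
c=pickle.load(open("w6.pkl","rb"))
H=cv2.cvtColor(c["pixels"],cv2.COLOR_BGR2HSV)
m=(H[200:290,240:400,2]<75)
for b in blobs(m,(240,200),100):
    k=max(cv2.findContours(b[2].astype(np.uint8),cv2.RETR_EXTERNAL,cv2.CHAIN_APPROX_NONE)[0],key=len)
    print(b[0],b[1])
    for z in (.019,.0095):
        P=plane(c,k.reshape(-1,2)+np.array([240,200]),z)[:,:2]*1000; print(z,cv2.minEnclosingCircle(P.astype(np.float32)))
t=pickle.load(open("t5.pkl","rb"))
H=cv2.cvtColor(t["pixels"],cv2.COLOR_BGR2HSV).astype(int)[220:260,175:215]
for b in blobs(((H[...,0]<10)|(H[...,0]>170))&(H[...,1]>110),(175,220)): print("red top",b[0],b[1],plane(t,b[0],.052))
E
```

```text
t 7.75 p [ 0.5852 -0.0054  0.1199] phi -70.3 tilt [-1.e+00 -2.e-04 -6.e-04] w 0.0851 F [0.7 1.5 0.4]
shift [-0.01 -0.25  0.19] spin -0.005
[285.10451389 231.13871528] [   0    0  103   78 5760]
0.019 ((575.1067504882812, 14.990463256835938), 43.69285583496094)
0.0095 ((572.0491943359375, 14.859282493591309), 45.410430908203125)
```

View pics/w6.png

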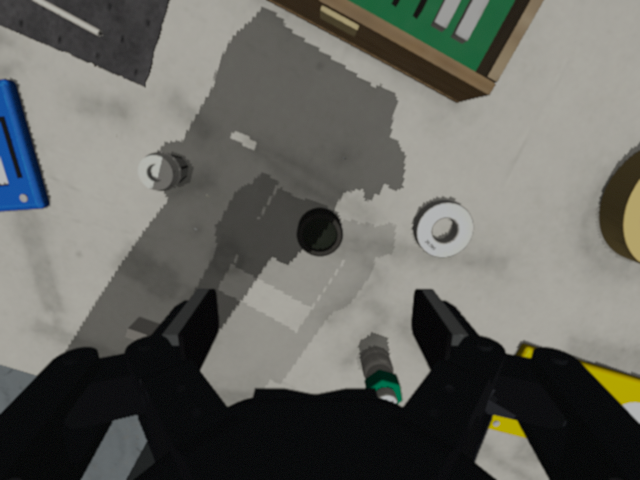

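```bash
python3 - <<'E'
from h import *;import pickle
c=pickle.load(open("w6.pkl","rb"))
print(plane(c,[[320,232],[298,232],[342,232]],.019),plane(c,[[445,229]],.012),plane(c,[[155,171]],.036))
t=pickle.load(open("t5.pkl","rb"));cv2.imwrite("pics/t5z.png",cv2.resize(t["pixels"][190:320,160:400],None,fx=3.3,fy=3.3))
E
```

```text
[[ 0.58840394 -0.00867005  0.019     ]
 [ 0.58280153  0.00706263  0.019     ]
 [ 0.59400672 -0.02440304  0.019     ]] [[ 0.621609   -0.10065502  0.012     ]] [[0.59589864 0.11244511 0.036     ]]
```

View pics/t5z.png

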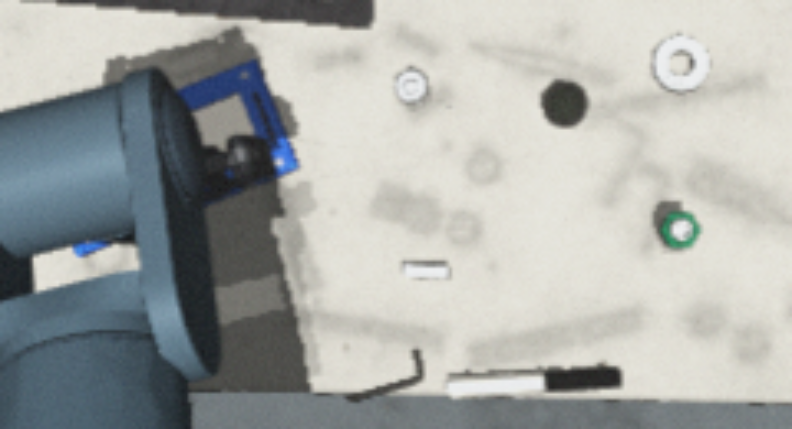

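The loupe is at (320,232) and the ring at (445,229), clear of the fingers. Going down to about 7 mm.

{"api": "drive_tool", "payload": {"rows": [[[4, 0, 0.3], 0, 8.5], [[8, 0, 0.3], 0, 8.5], [[10.5, 0, 0.3], 0, 8.5], [[10.5, 0, 0.3], 0, 8.5], [[10.5, 0, 0.3], 0, 8.5]]}}

```text
t: 8.25
tool_pos: [0.5866, -0.0081, 0.0161]
ee_rot: [[0.001, 0.941, 0.338], [-0.0, 0.338, -0.941], [-1.0, 0.001, 0.0]]
wrist_force: [0.9, -0.3, 1.1]
width: 0.0851
```

```bash
python3 go.py .586 -.0085 .007 -70
```

```text
t 8.25 p [ 0.5866 -0.0081  0.0161] phi -70.25 tilt [-1.e+00  1.e-03  5.e-04] w 0.0851 F [ 0.9 -0.3  1.1]
shift [ 0.91 -0.07  0.02] spin -0.004
```

{"api": "drive_tool", "payload": {"rows": [[[0.9, 0, 0], 0, 8.5], [[0.9, 0, 0], 0, 8.5], [[0.9, 0, 0], 0, 3], [[0.9, 0, 0], 0, 3], [[0.9, 0, 0], 0, 3]]}}

```text
t: 8.75
tool_pos: [0.5862, -0.0093, 0.0066]
ee_rot: [[0.001, 0.942, 0.336], [-0.0, 0.336, -0.942], [-1.0, 0.001, 0.0]]
wrist_force: [-0.0, -0.4, -0.9]
width: 0.0434
```

{"api": "drive_tool", "payload": {"rows": [[[0, 0, 0], 0, 3], [[0, 0, 0], 0, 3], [[0, 0, 0], 0, 3], [[0, 0, 0], 0, 3]]}}

```text
t: 9.15
tool_pos: [0.5865, -0.0094, 0.0067]
ee_rot: [[0.001, 0.942, 0.336], [-0.0, 0.336, -0.942], [-1.0, 0.001, 0.001]]
wrist_force: [-1.4, 0.3, 6.4]
width: 0.0336
```

{"api": "drive_tool", "payload": {"rows": [[[-2, 0, 0], 0, 3], [[-6, 0, 0], 0, 3], [[-9, 0, 0], 0, 3], [[-9, 0, 0], 0, 3]]}}

```text
t: 9.55
tool_pos: [0.589, -0.0097, 0.1006]
ee_rot: [[0.008, 0.942, 0.336], [-0.002, 0.336, -0.942], [-1.0, 0.007, 0.004]]
wrist_force: [-0.0, -0.1, 0.6]
width: 0.0332
```

```bash
python3 snap.py 7 wrist;python3 go.py .5545 .2665 .09 -70
```

```text
t 9.6 p [ 0.5872 -0.0094  0.098 ] phi -70.36 tilt [-1.      0.0036  0.0021] w 0.0333 F [-0.  -0.4 -1.3]
shift [  0.76   6.19 -27.09] spin -0.006
```

View pics/w7.png

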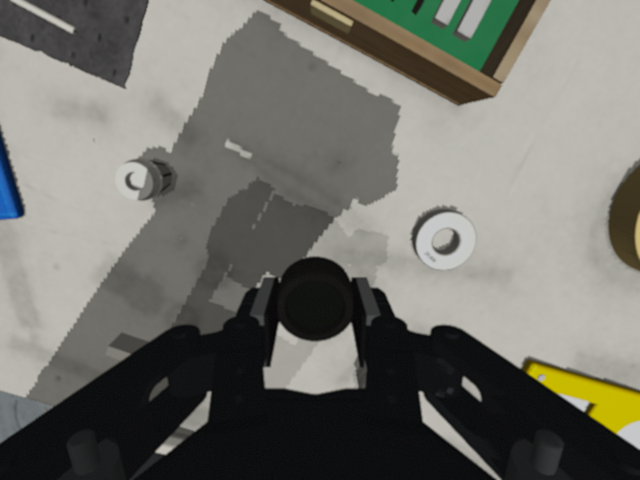

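```bash
python3 - <<'E'
from h import *;import pickle
c=pickle.load(open("w7.pkl","rb"))
print(plane(c,[[316,300]],.110))
c=pickle.load(open("w3.pkl","rb"))
print(plane(c,[[315,333]],.092-.021+.056))
E
```

```text
[[ 0.59152788 -0.00915879  0.11      ]]
[[0.43863017 0.01604549 0.127     ]]
```

{"api": "drive_tool", "payload": {"rows": [[[0.5, 6.2, -27.1], 0, 3], [[0.5, 6.2, -27.1], 0, 3], [[0.5, 6.2, -27.1], 0, 3], [[0.5, 6.2, -27.1], 0, 3], [[0.5, 6.2, -27.1], 0, 3]]}}

```text
t: 10.1
tool_pos: [0.5544, 0.2405, 0.089]
ee_rot: [[-0.004, 0.942, 0.336], [-0.001, 0.336, -0.942], [-1.0, -0.004, -0.0]]
wrist_force: [1.4, -0.5, -0.2]
width: 0.0335
```

```bash
python3 go.py .5545 .2665 .07 -70
```

```text
t 10.1 p [0.5544 0.2405 0.089 ] phi -70.37 tilt [-1.0e+00 -3.9e-03 -5.0e-04] w 0.0335 F [ 1.4 -0.5 -0.2]
shift [ 1.9   0.89 -2.44] spin -0.006
```

{"api": "drive_tool", "payload": {"rows": [[[1, 0.8, -2.4], 0, 3], [[3, 0.8, -2.4], 0, 3], [[6, 0.8, -2.4], 0, 3], [[6, 0.8, -2.4], 0, 3], [[6, 0.8, -2.4], 0, 3]]}}

```text
t: 10.6
tool_pos: [0.5545, 0.2638, 0.0298]
ee_rot: [[-0.004, 0.942, 0.336], [-0.001, 0.336, -0.942], [-1.0, -0.004, -0.0]]
wrist_force: [1.1, -0.3, -0.5]
width: 0.0336
```

```bash
python3 snap.py 8 wrist scene;python3 go.py .5545 .2665 .0106 -70
```

```text
t 10.7 p [0.5566 0.2642 0.0323] phi -70.38 tilt [-1.      0.0011  0.    ] w 0.0334 F [-0.  -0.5  0. ]
shift [ 2.17 -0.12 -0.28] spin -0.007
```

View pics/w8.png

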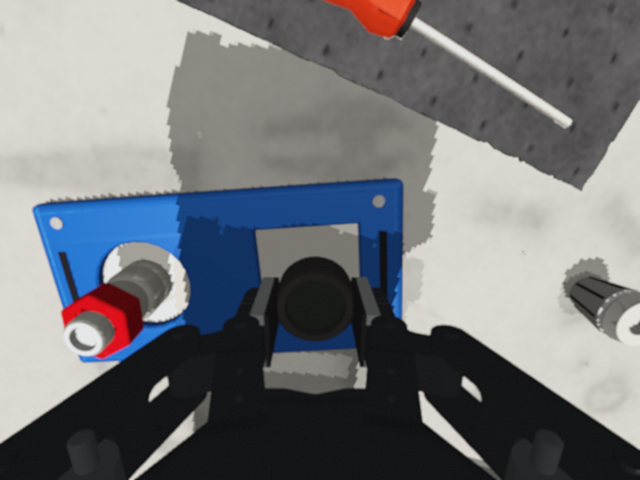

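The loupe hangs over the square pocket and the red coupling stands clear at (90,330). Lowering in small steps.

{"api": "drive_tool", "payload": {"rows": [[[1.5, -0.1, -0.3], 0, 3], [[1.8, -0.1, -0.3], 0, 3], [[1.8, -0.1, -0.3], 0, 3], [[1.8, -0.1, -0.3], 0, 3]]}}

```text
t: 11.1
tool_pos: [0.554, 0.2668, 0.0136]
ee_rot: [[0.0, 0.942, 0.336], [-0.0, 0.336, -0.942], [-1.0, 0.0, 0.0]]
wrist_force: [0.6, 1.0, -0.2]
width: 0.0336
```

{"api": "drive_tool", "payload": {"rows": [[[0.2, 0, 0], 0, 3], [[0.3, 0, 0], 0, 3], [[0.3, 0, 0], 0, 3]]}}

```text
t: 11.4
tool_pos: [0.5542, 0.2668, 0.0107]
ee_rot: [[0.0, 0.942, 0.336], [0.0, 0.336, -0.942], [-1.0, 0.0, 0.0]]
wrist_force: [-1.0, -0.8, -0.4]
width: 0.0333
```

{"api": "drive_tool", "payload": {"rows": [[[0.1, 0, 0], 0, 3], [[0.1, 0, 0], 0, 3]]}}

```text
t: 11.6
tool_pos: [0.5543, 0.2668, 0.0107]
ee_rot: [[-0.0, 0.942, 0.336], [-0.0, 0.336, -0.942], [-1.0, -0.0, 0.0]]
wrist_force: [-2.6, -2.4, 6.7]
width: 0.0332
```

{"api": "drive_tool", "payload": {"rows": [[[0, 0, 0], 0, 4], [[0, 0, 0], 0, 5.2], [[0, 0, 0], 0, 5.2], [[-2, 0, 0], 0, 5.2], [[-6, 0, 0], 0, 5.2]]}}

```text
t: 12.1
tool_pos: [0.551, 0.2659, 0.0664]
ee_rot: [[-0.008, 0.942, 0.336], [-0.002, 0.336, -0.942], [-1.0, -0.008, -0.001]]
wrist_force: [0.3, -0.2, -1.2]
width: 0.052
```

{"api": "drive_tool", "payload": {"rows": [[[-4, 0, 3], 0, 8.5], [[-4, 1, 8], 0, 8.5], [[-4, 1.5, 13], 0, 8.5], [[-4, 1.5, 13], 0, 8.5]]}}

```text
t: 12.5
tool_pos: [0.6145, 0.1447, 0.1104]
ee_rot: [[0.003, 0.944, 0.331], [-0.001, 0.331, -0.944], [-1.0, 0.002, 0.002]]
wrist_force: [-0.6, 0.7, -0.5]
width: 0.0853
```

```bash
python3 snap.py 9 wrist scene;python3 go.py .594 .112 .11 -90
```

```text
t 12.6 p [0.612  0.1484 0.1093] phi -70.5 tilt [-1.e+00 -5.e-04 -5.e-04] w 0.0848 F [-0.   0.4 -0.3]
shift [-0.07 -2.91  2.83] spin 0.34
```

View pics/w9.png

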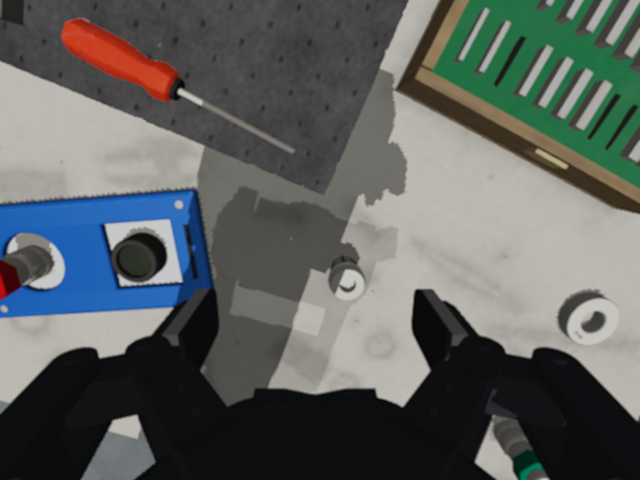

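The loupe is flat in the square pocket at (139,258), and the collet is at (348,282). Now the collet.

{"api": "drive_tool", "payload": {"rows": [[[0, -2.9, 2.8], 0.15, 8.5], [[0, -2.9, 2.8], 0.3, 8.5], [[2, -2.9, 2.8], 0.34, 8.5], [[5, -2.9, 2.8], 0.34, 8.5], [[5, -2.9, 2.8], 0.34, 8.5]]}}

```text
t: 13.1
tool_pos: [0.5896, 0.1147, 0.055]
ee_rot: [[-0.009, 1.0, 0.005], [0.0, 0.005, -1.0], [-1.0, -0.009, -0.0]]
wrist_force: [-0.5, -0.5, -0.4]
width: 0.0848
```

```bash
python3 snap.py 10 wrist;python3 go.py .594 .112 .008 -90
```

```text
t 13.15 p [0.5913 0.1146 0.0572] phi -89.74 tilt [-1.0e+00 -5.9e-03 -2.0e-04] w 0.0848 F [-0.6 -0.6  0.4]
shift [4.92 0.3  0.26] spin 0.005
```

View pics/w10.png

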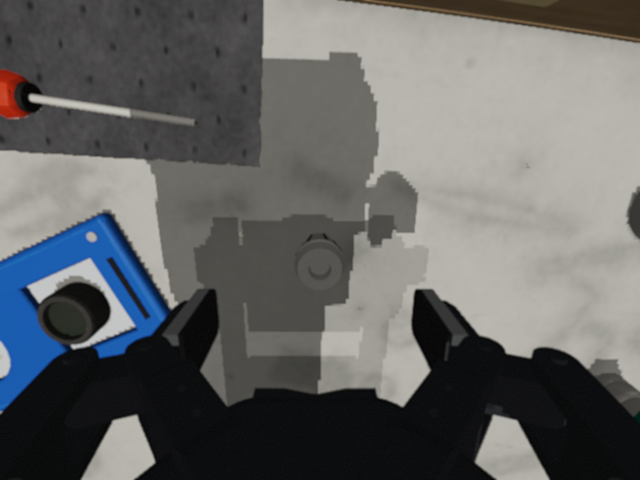

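The collet is at (320,265), roughly centred between the jaws. Going down.

{"api": "drive_tool", "payload": {"rows": [[[2, 0.3, 0.3], 0, 8.5], [[4.4, 0.3, 0.3], 0, 8.5], [[4.7, 0.3, 0.3], 0, 8.5], [[4.7, 0.3, 0.3], 0, 8.5], [[4.7, 0.3, 0.3], 0, 8.5]]}}

```text
t: 13.65
tool_pos: [0.5981, 0.1107, 0.0143]
ee_rot: [[0.003, 1.0, 0.003], [0.0, 0.003, -1.0], [-1.0, 0.003, -0.0]]
wrist_force: [-0.8, -0.5, 0.1]
width: 0.0849
```

{"api": "drive_tool", "payload": {"rows": [[[0, 0, 0], 0, 2], [[0, 0, 0], 0, 2], [[0, 0, 0], 0, 2], [[0, 0, 0], 0, 2], [[0, 0, 0], 0, 2]]}}

```text
t: 14.15
tool_pos: [0.5972, 0.1104, 0.013]
ee_rot: [[0.0, 1.0, 0.003], [0.0, 0.003, -1.0], [-1.0, 0.0, -0.0]]
wrist_force: [-0.5, 0.4, 1.5]
width: 0.0243
```

{"api": "drive_tool", "payload": {"rows": [[[0, 0, 0], 0, 2], [[0, 0, 0], 0, 2], [[0, 0, 0], 0, 2]]}}

```text
t: 14.45
tool_pos: [0.5972, 0.1104, 0.0129]
ee_rot: [[0.0, 1.0, 0.003], [0.0, 0.003, -1.0], [-1.0, 0.0, -0.0]]
wrist_force: [-1.2, 1.0, 4.8]
width: 0.0241
```

{"api": "drive_tool", "payload": {"rows": [[[-1, 0, 0], 0, 2], [[-2.5, 0, 0], 0, 2], [[-5, 0, 0], 0, 2], [[-8, 0, 0], 0, 2], [[-8, 0, 0], 0, 2]]}}

```text
t: 14.95
tool_pos: [0.6006, 0.1103, 0.0986]
ee_rot: [[0.01, 1.0, 0.003], [-0.0, 0.003, -1.0], [-1.0, 0.01, 0.0]]
wrist_force: [1.3, 0.4, 0.5]
width: 0.0242
```

```bash
python3 snap.py 11 wrist scene;python3 go.py .499 -.270 .10 -90; python3 -c "
import cv2;cv2.imwrite('pics/s11z.png',cv2.resize(cv2.imread('pics/s11.png')[150:400,150:450],None,fx=2.4,fy=2.4))"
```

```text
t 15.05 p [0.5976 0.1102 0.094 ] phi -89.84 tilt [-1.0e+00  2.4e-03  1.0e-04] w 0.0241 F [-0.8  0.7 -1.5]
shift [-0.62 -9.96 38.  ] spin 0.003
```

View pics/w11.png

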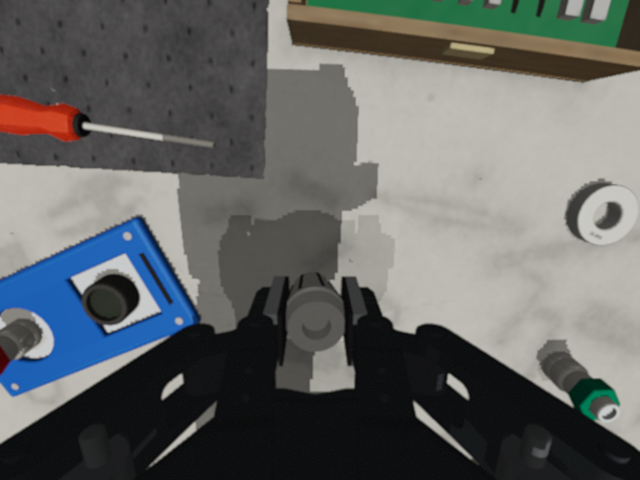

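View pics/s11z.png

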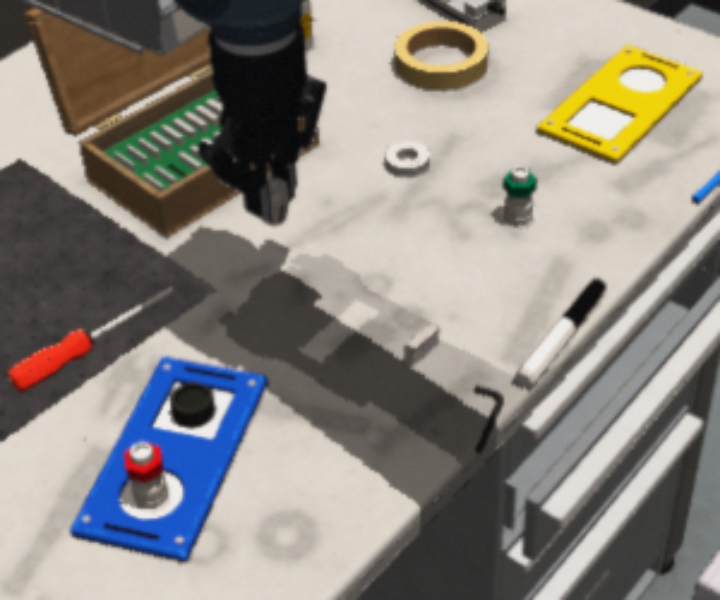

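The collet is held upright, and the scene view shows both blue-tray items standing in place with the ring and block undisturbed. Carrying it to the yellow tray.

{"api": "drive_tool", "payload": {"rows": [[[-0.6, -10, 38], 0, 2], [[-0.6, -10, 38], 0, 2], [[-0.6, -10, 38], 0, 2], [[-0.6, -10, 38], 0, 2], [[-0.6, -10, 38], 0, 2]]}}

```text
t: 15.55
tool_pos: [0.5322, -0.1329, 0.0951]
ee_rot: [[-0.002, 1.0, 0.003], [0.001, 0.003, -1.0], [-1.0, -0.002, -0.001]]
wrist_force: [0.7, -0.9, -1.1]
width: 0.0243
```

```bash
python3 go.py .4995 -.270 .09 -90
```

```text
t 15.55 p [ 0.5322 -0.1329  0.0951] phi -89.82 tilt [-1.     -0.0023 -0.0011] w 0.0243 F [ 0.7 -0.9 -1.1]
shift [ 0.5  -3.31 13.7 ] spin 0.003
```

{"api": "drive_tool", "payload": {"rows": [[[0, -3.3, 13.7], 0, 2], [[0, -3.3, 13.7], 0, 2], [[2, -3.3, 13.7], 0, 2], [[4, -3.3, 13.7], 0, 2], [[4, -3.3, 13.7], 0, 2]]}}

```text
t: 16.05
tool_pos: [0.4981, -0.2677, 0.0523]
ee_rot: [[-0.007, 1.0, 0.0], [0.006, 0.0, -1.0], [-1.0, -0.007, -0.006]]
wrist_force: [-1.2, 1.1, -1.3]
width: 0.0239
```

```bash
python3 snap.py 12 wrist;python3 go.py .4995 -.270 .017 -90
```

```text
t 16.1 p [ 0.4994 -0.2675  0.0539] phi -89.89 tilt [-1.     -0.0046 -0.0039] w 0.0238 F [ 0.5 -0.4 -0.3]
shift [3.69 0.03 0.26] spin 0.002
```

View pics/w12.png

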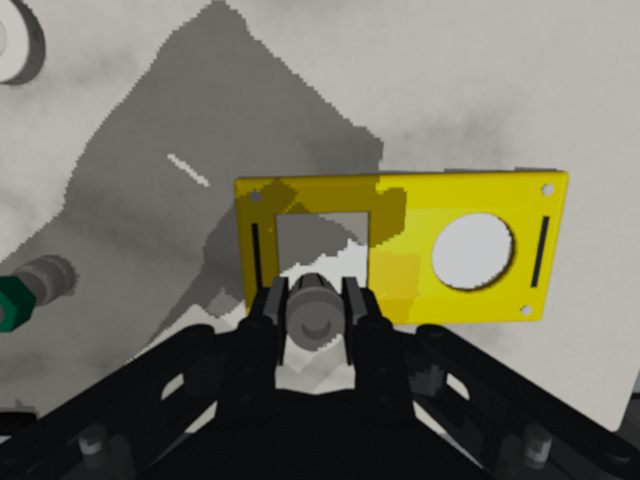

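```bash
python3 - <<'E'
from h import *;import pickle
c=pickle.load(open("w12.pkl","rb"))
print(plane(c,[[323,212],[276,212],[370,211],[474,251]],.01))
E
```

```text
[[ 0.52873913 -0.27181435  0.01      ]
 [ 0.52871899 -0.24516639  0.01      ]
 [ 0.52935018 -0.29840345  0.01      ]
 [ 0.50539381 -0.36081667  0.01      ]]
```

{"api": "drive_tool", "payload": {"rows": [[[2, 0, 0.3], 0, 2], [[3.2, 0, 0.3], 0, 2], [[3.2, 0, 0.3], 0, 2], [[3.2, 0, 0.3], 0, 2]]}}

```text
t: 16.5
tool_pos: [0.5016, -0.271, 0.0246]
ee_rot: [[-0.0, 1.0, 0.004], [0.0, 0.004, -1.0], [-1.0, -0.0, -0.0]]
wrist_force: [-0.0, 0.5, -0.6]
width: 0.0239
```

Consistent: the square pocket's centre is at about (0.50, -0.271). Down to contact, expected at TCP z≈0.017.

{"api": "drive_tool", "payload": {"rows": [[[0.5, 0, 0], 0, 2], [[0.7, 0, 0], 0, 2], [[0.7, 0, 0], 0, 2]]}}

```text
t: 16.8
tool_pos: [0.5014, -0.2715, 0.0173]
ee_rot: [[-0.0, 1.0, 0.003], [0.0, 0.003, -1.0], [-1.0, -0.0, -0.0]]
wrist_force: [-0.2, -0.4, -0.6]
width: 0.0239
```

{"api": "drive_tool", "payload": {"rows": [[[0.1, 0, 0], 0, 2], [[0.1, 0, 0], 0, 2]]}}

```text
t: 17.0
tool_pos: [0.5017, -0.2718, 0.017]
ee_rot: [[0.0, 1.0, 0.003], [-0.0, 0.003, -1.0], [-1.0, 0.0, 0.0]]
wrist_force: [-0.4, 0.3, 3.3]
width: 0.0237
```

Contact. Release and lift, then back up towards the green coupling.

{"api": "drive_tool", "payload": {"rows": [[[0, 0, 0], 0, 3], [[0, 0, 0], 0, 4], [[0, 0, 0], 0, 6], [[0, 0, 0], 0, 6], [[-3, 0, 0], 0, 6]]}}

```text
t: 17.5
tool_pos: [0.4985, -0.2695, 0.0427]
ee_rot: [[-0.007, 1.0, 0.003], [0.006, 0.003, -1.0], [-1.0, -0.007, -0.006]]
wrist_force: [-0.1, -0.2, 0.8]
width: 0.06
```

{"api": "drive_tool", "payload": {"rows": [[[-4, 0, 0], 0, 8.5], [[-7, 0, -4], 0, 8.5], [[-7, -2, -9], 0, 8.5], [[-7, -3, -14], 0, 8.5], [[-7, -3, -14], 0, 8.5]]}}

```text
t: 18.0
tool_pos: [0.469, -0.1274, 0.1156]
ee_rot: [[-0.002, 1.0, 0.007], [0.002, 0.007, -1.0], [-1.0, -0.002, -0.002]]
wrist_force: [-0.0, -0.7, -0.8]
width: 0.0847
```

```bash
python3 snap.py 13 wrist;python3 go.py .4845 -.098 .10 -120;  python3 - <<'E'
from nut import *
c=pickle.load(open("w13.pkl","rb"))
nut(c,"g",(150,400,150,290),"pics/x.png")
E
```

```text
t 18.05 p [ 0.4699 -0.129   0.116 ] phi -89.64 tilt [-1.e+00 -8.e-04 -7.e-04] w 0.0849 F [ 0.9 -0.3  0.9]
shift [ 1.6   1.48 -3.09] spin 0.53
ctr [ 487.60140991 -100.60955048] mec 15.60035514831543 centroid [ 0.48772068 -0.10051315]
{0: 28.3, 5: 27.7, 10: 28.5, 15: 29.0, 20: 29.3, 25: 29.4, 30: 29.4, 35: 29.1, 40: 28.7, 45: 28.1, 50: 27.5, 55: 26.8, 60: 25.8, 65: 26.5, 70: 27.5, 75: 28.3, 80: 28.9, 85: 29.2, 90: 29.4, 95: 29.7, 100: 29.7, 105: 29.5, 110: 29.1, 115: 28.5, 120: 27.9, 125: 28.5, 130: 29.4, 135: 30.2, 140: 30.8, 145: 31.1, 150: 31.2, 155: 31.1, 160: 30.9, 165: 30.5, 170: 30.0, 175: 29.2} corner dir deg -28.773601728179568 flat normal 1.2263982718204325
```

View pics/w13.png

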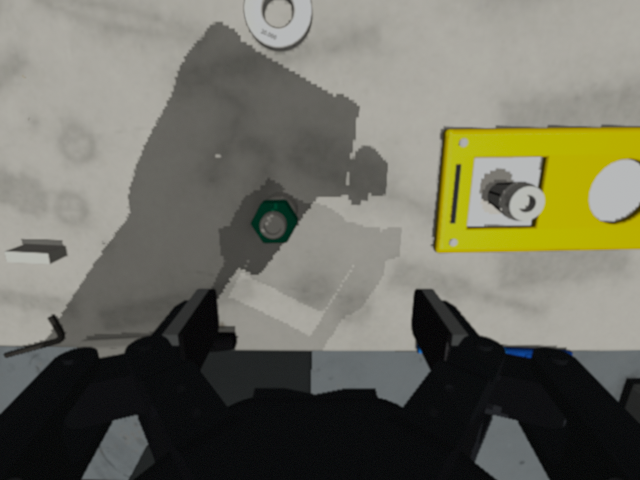

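The collet stands in the yellow square pocket at (510,195), and the green nut is at (274,221) with flats at 0/60/120°. I'll approach with jaws at -60°.

{"api": "drive_tool", "payload": {"rows": [[[0, 1.6, -3], -0.15, 8.5], [[0, 1.6, -3], -0.3, 8.5], [[1, 1.6, -3], -0.45, 8.5], [[1.5, 1.6, -3], -0.517, 8.5], [[1.5, 1.6, -3], -0.517, 8.5]]}}

```text
t: 18.55
tool_pos: [0.4869, -0.1025, 0.1007]
ee_rot: [[-0.001, 0.868, 0.496], [0.0, 0.496, -0.868], [-1.0, -0.001, -0.001]]
wrist_force: [-0.2, -0.2, 0.5]
width: 0.0852
```

```bash
python3 snap.py 14 wrist;python3 go.py .486 -.0985 .021 -60;  python3 - <<'E'
from nut import *
c=pickle.load(open("w14.pkl","rb"))
nut(c,"g",(150,450,150,290),"pics/x.png")
E
```

```text
t 18.6 p [ 0.4871 -0.1026  0.1012] phi -60.35 tilt [-1.e+00 -3.e-04 -2.e-04] w 0.0852 F [ 0.3 -0.9  0.2]
shift [ 8.02  0.1  -0.41] spin -0.006
ctr [487.95489502 -98.68236542] mec 15.823729515075684 centroid [ 0.48804221 -0.09882932]
{0: 28.8, 5: 29.1, 10: 30.0, 15: 30.8, 20: 31.3, 25: 31.6, 30: 31.6, 35: 31.6, 40: 31.4, 45: 30.9, 50: 30.2, 55: 29.3, 60: 28.6, 65: 28.6, 70: 29.1, 75: 29.3, 80: 29.5, 85: 29.5, 90: 29.3, 95: 28.9, 100: 28.5, 105: 28.0, 110: 27.3, 115: 26.5, 120: 25.5, 125: 25.7, 130: 26.6, 135: 27.5, 140: 28.1, 145: 28.7, 150: 29.1, 155: 29.3, 160: 29.4, 165: 29.5, 170: 29.5, 175: 29.2} corner dir deg -28.440270769529352 flat normal 1.5597292304706478
```

View pics/w14.png

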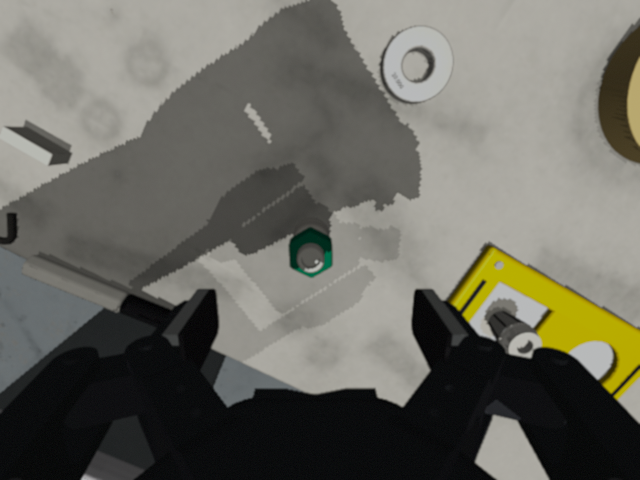

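Flats aligned and the nut at (311,251). Going down to grip it.

{"api": "drive_tool", "payload": {"rows": [[[3, 0.1, -0.4], 0, 8.5], [[6, 0.1, -0.4], 0, 8.5], [[8.1, 0.1, -0.4], 0, 8.5], [[8.1, 0.1, -0.4], 0, 8.5], [[8.1, 0.1, -0.4], 0, 8.5]]}}

```text
t: 19.1
tool_pos: [0.4864, -0.0984, 0.021]
ee_rot: [[0.0, 0.869, 0.496], [-0.0, 0.496, -0.869], [-1.0, 0.0, 0.0]]
wrist_force: [-0.4, -0.1, 0.2]
width: 0.085
```

{"api": "drive_tool", "payload": {"rows": [[[0, 0, 0], 0, 2], [[0, 0, 0], 0, 2], [[0, 0, 0], 0, 2], [[0, 0, 0], 0, 2], [[0, 0, 0], 0, 2]]}}

```text
t: 19.6
tool_pos: [0.4863, -0.0979, 0.0211]
ee_rot: [[0.001, 0.868, 0.497], [-0.0, 0.497, -0.868], [-1.0, 0.001, 0.001]]
wrist_force: [-0.3, -0.4, 3.6]
width: 0.0262
```

{"api": "drive_tool", "payload": {"rows": [[[0, 0, 0], 0, 2], [[0, 0, 0], 0, 2], [[0, 0, 0], 0, 2]]}}

```text
t: 19.9
tool_pos: [0.4864, -0.098, 0.021]
ee_rot: [[0.001, 0.868, 0.497], [-0.0, 0.497, -0.868], [-1.0, 0.001, 0.001]]
wrist_force: [-0.7, -0.5, 6.3]
width: 0.0263
```

{"api": "drive_tool", "payload": {"rows": [[[-1.5, 0, 0], 0, 2], [[-4, 0, 0], 0, 2], [[-8, 0, 0], 0, 2], [[-8, 0, 0], 0, 2]]}}

```text
t: 20.3
tool_pos: [0.489, -0.0992, 0.1051]
ee_rot: [[0.009, 0.868, 0.497], [-0.004, 0.497, -0.868], [-1.0, 0.006, 0.008]]
wrist_force: [0.7, -0.0, -0.5]
width: 0.0264
```

```bash
python3 snap.py 15 wrist;python3 go.py .502 -.361 .10 -60
```

```text
t 20.35 p [ 0.4875 -0.0985  0.1027] phi -60.21 tilt [-1.      0.0032  0.0045] w 0.0263 F [ 0.3 -1.  -0.7]
shift [  0.34 -11.78  23.5 ] spin -0.004
```

View pics/w15.png

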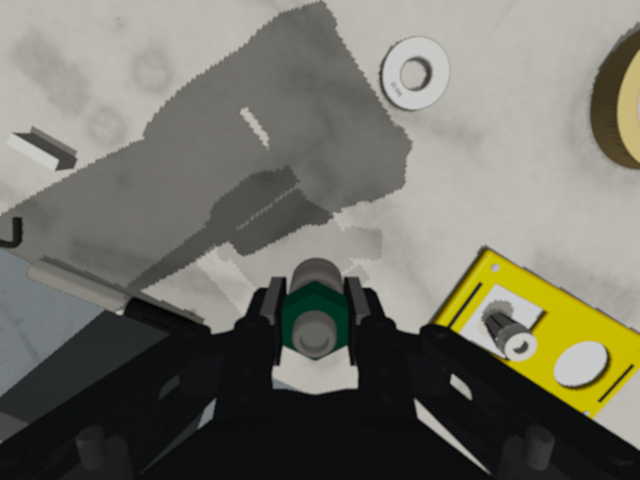

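The green coupling is held upright. Carrying it to the yellow round pocket; its foot is at 80 mm, so it clears the collet top at 40 mm.

{"api": "drive_tool", "payload": {"rows": [[[0, -11.8, 23.5], 0, 2], [[0, -11.8, 23.5], 0, 2], [[0, -11.8, 23.5], 0, 2], [[0, -11.8, 23.5], 0, 2], [[0, -11.8, 23.5], 0, 2]]}}

```text
t: 20.85
tool_pos: [0.4982, -0.3485, 0.098]
ee_rot: [[-0.002, 0.868, 0.496], [0.003, 0.496, -0.868], [-1.0, -0.001, -0.004]]
wrist_force: [0.6, 0.8, -1.4]
width: 0.0264
```

{"api": "drive_tool", "payload": {"rows": [[[0, -0.5, 1], 0, 2], [[0, -0.5, 1], 0, 2]]}}

```text
t: 21.05
tool_pos: [0.499, -0.3595, 0.0985]
ee_rot: [[-0.002, 0.869, 0.494], [0.002, 0.494, -0.869], [-1.0, -0.001, -0.003]]
wrist_force: [0.7, 0.5, -1.6]
width: 0.0262
```

```bash
python3 snap.py 16 wrist;python3 go.py .502 -.361 .06 -60
```

```text
t 21.1 p [ 0.4991 -0.3577  0.0984] phi -60.27 tilt [-1.0e+00 -6.0e-04 -3.7e-03] w 0.0263 F [-0.6  1.1 -0.7]
shift [3.84 0.1  0.44] spin -0.005
```

View pics/w16.png

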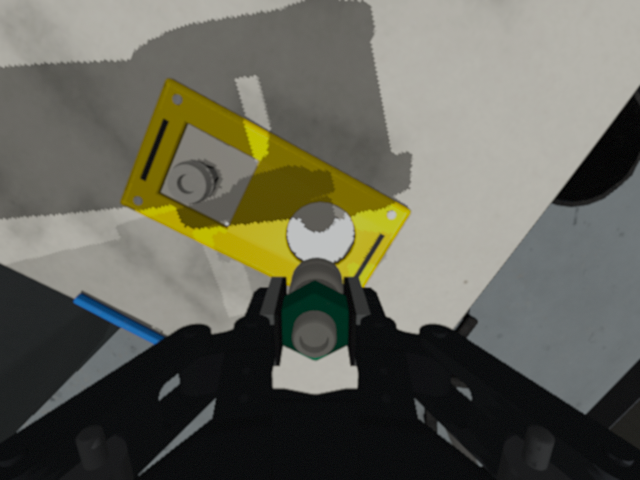

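The round pocket is at (320,233), directly under the coupling's path. Lowering.

{"api": "drive_tool", "payload": {"rows": [[[3, 0.1, 0.4], 0, 2], [[6, 0.1, 0.4], 0, 2], [[6.9, 0.1, 0.4], 0, 2], [[6.9, 0.1, 0.4], 0, 2], [[6.9, 0.1, 0.4], 0, 2]]}}

```text
t: 21.6
tool_pos: [0.5035, -0.3611, 0.0323]
ee_rot: [[0.001, 0.867, 0.498], [-0.001, 0.498, -0.867], [-1.0, 0.0, 0.001]]
wrist_force: [0.6, -0.6, -0.6]
width: 0.0268
```

```bash
python3 snap.py 17 wrist; python3 go.py .502 -.361 .025 -60
```

```text
t 21.65 p [ 0.5038 -0.3617  0.033 ] phi -60.17 tilt [-1.0e+00  6.0e-04  2.3e-03] w 0.0262 F [-0.3  0.6 -1.4]
shift [ 0.8  -0.12 -0.15] spin -0.003
```

View pics/w17.png

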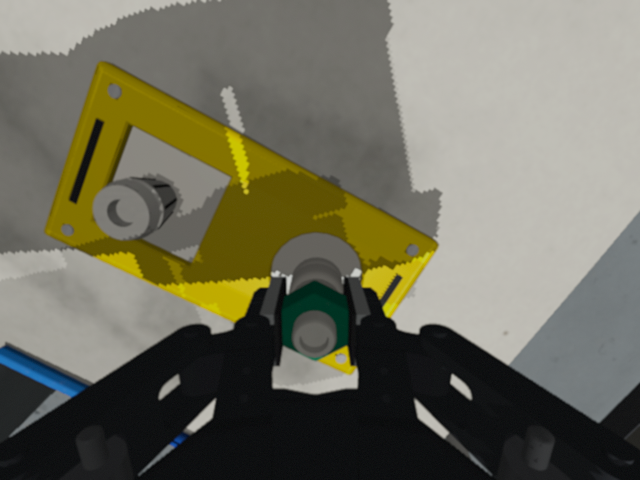

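The foot is over the pocket, with clearance all round. Easing down to the floor (TCP ≈ 0.025).

{"api": "drive_tool", "payload": {"rows": [[[0.4, 0, 0], 0, 2], [[0.7, 0, 0], 0, 2], [[0.7, 0, 0], 0, 2]]}}

```text
t: 21.95
tool_pos: [0.5034, -0.3621, 0.0252]
ee_rot: [[0.001, 0.868, 0.497], [-0.001, 0.497, -0.868], [-1.0, 0.001, 0.001]]
wrist_force: [0.2, 0.4, 1.3]
width: 0.0264
```

{"api": "drive_tool", "payload": {"rows": [[[0.1, 0, 0], 0, 2], [[0.15, 0, 0], 0, 2], [[0.15, 0, 0], 0, 2]]}}

```text
t: 22.25
tool_pos: [0.5036, -0.3622, 0.025]
ee_rot: [[0.001, 0.868, 0.497], [-0.001, 0.497, -0.868], [-1.0, 0.0, 0.001]]
wrist_force: [-2.6, 2.1, 10.6]
width: 0.0265
```

{"api": "drive_tool", "payload": {"rows": [[[-0.1, 0, 0], 0, 3], [[-0.1, 0, 0], 0, 4], [[-0.1, 0, 0], 0, 6], [[-0.1, 0, 0], 0, 6], [[-3, 0, 0], 0, 6]]}}

```text
t: 22.75
tool_pos: [0.5002, -0.3589, 0.0487]
ee_rot: [[-0.007, 0.868, 0.497], [0.007, 0.497, -0.868], [-1.0, -0.002, -0.009]]
wrist_force: [-0.5, 0.6, -0.1]
width: 0.06
```

{"api": "drive_tool", "payload": {"rows": [[[-4, 0, 0], 0, 6], [[-9, 0, 0], 0, 6], [[-13, -4, -2], 0, 8.5], [[-15, -8, -4], 0, 8.5], [[-15, -8, -4], 0, 8.5]]}}

```text
t: 23.25
tool_pos: [0.412, -0.3679, 0.2063]
ee_rot: [[0.003, 0.869, 0.495], [-0.005, 0.495, -0.869], [-1.0, -0.0, 0.005]]
wrist_force: [1.2, -0.2, 0.5]
width: 0.0849
```

```bash
python3 snap.py 18 wrist scene top; python3 go.py; python3 -c "
import cv2;cv2.imwrite('pics/s18z.png',cv2.resize(cv2.imread('pics/s18.png')[150:400,170:450],None,fx=2.4,fy=2.4))
cv2.imwrite('pics/t18z.png',cv2.resize(cv2.imread('pics/t18.png')[190:320,160:500],None,fx=2.35,fy=2.35,interpolation=2))"
```

```text
t 23.4 p [ 0.4135 -0.3665  0.2026] phi -60.27 tilt [-1.e+00  4.e-04 -1.e-04] w 0.085 F [-0.1  0.4  0.4]
```

View pics/w18.png

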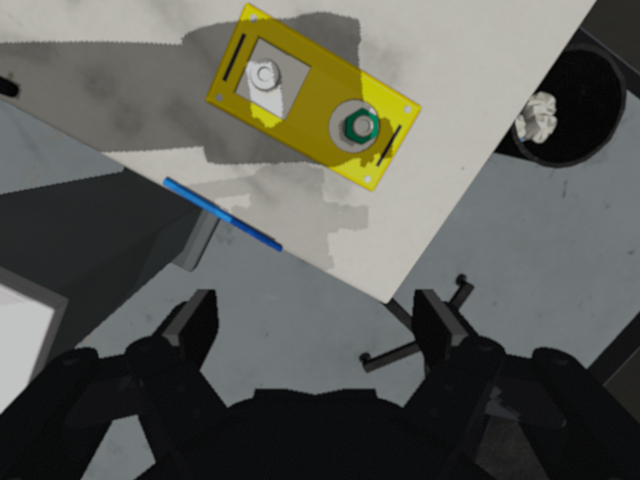

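View pics/s18z.png

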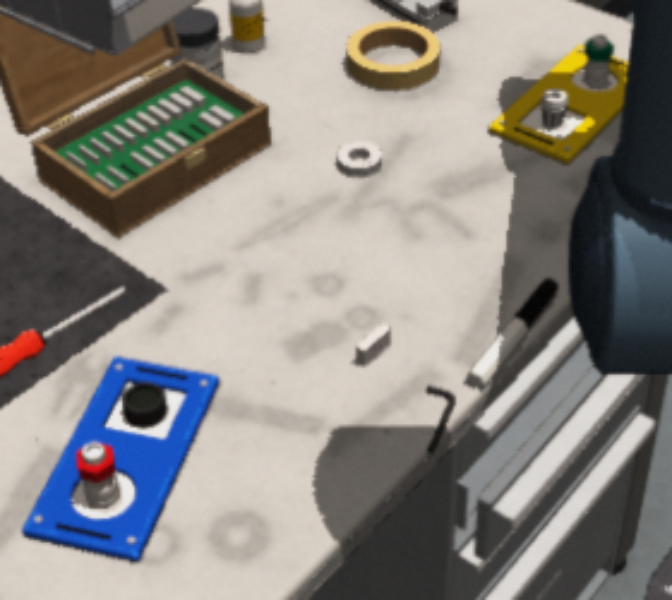

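View pics/t18z.png

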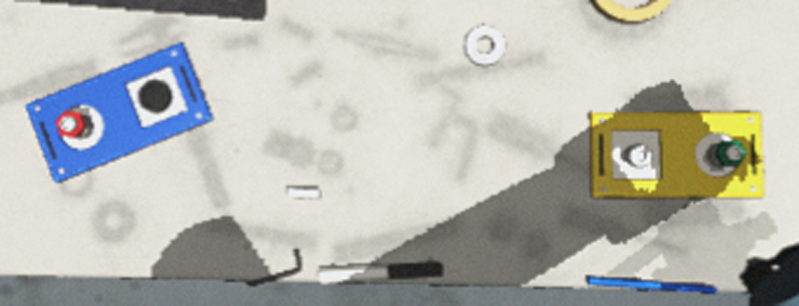

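All four parts stand in their pockets, and the ring and block are where they were. Final numeric check.

```bash
python3 - <<'E'
from h import *;import pickle
t=pickle.load(open("t18.pkl","rb"));s=pickle.load(open("s18.pkl","rb"))
Hf=lambda c:cv2.cvtColor(c["pixels"],cv2.COLOR_BGR2HSV).astype(int)
red=lambda H:((H[...,0]<10)|(H[...,0]>170))&(H[...,1]>110)
grn=lambda H:(H[...,0]>60)&(H[...,0]<95)&(H[...,1]>100)
def pts(c,f,x0,x1,y0,y1):
    b=max(blobs(f(Hf(c)[y0:y1,x0:x1]),(x0,y0)),key=lambda b:b[1][4]);return b[0]
def tray(p,o,a):
    d=p[:2]-o;return np.array([d@[a[1],-a[0]],d@a])*1000
ob=np.array([.5351,.3079]);ab=np.array([-.0355,.0835]);ab/=np.linalg.norm(ab)
oy=np.array([.5005,-.3156]);ay=np.array([-.0027,.0902]);ay/=np.linalg.norm(ay)
r=pts(t,red,175,210,225,260);g=pts(t,grn,455,485,240,270)
rs=pts(s,red,190,230,325,355);gs=pts(s,grn,405,440,160,185)
print("red",tray(plane(t,r,.052)[0],ob,ab),tray(plane(s,rs,.045)[0],ob,ab))
print("green",tray(plane(t,g,.052)[0],oy,ay),tray(plane(s,gs,.045)[0],oy,ay))
print("cross red",cross(t,r,s,rs)[0],"green",cross(t,g,s,gs)[0])
blk=lambda H:H[...,2]<70
l=pts(t,blk,216,236,220,242);print("loupe",l,tray(plane(t,l,.023)[0],ob,ab))
print("collet",tray(plane(t,[[160+638/2.35,190+154/2.35]],.04)[0],oy,ay))
print("ring",plane(t,[[160+485/2.35,190+45/2.35]],.012),"block",plane(t,[[160+303/2.35,190+191.5/2.35]],.02))
from workcell import env
print(env.sense()["wrist_force"],env.sense()["t"])
E
```

```text
red [-1.27191414 42.78493758] [-2.39155844 48.1570406 ]
green [  0.39870474 -44.36202972] [ -2.21188282 -44.75343018]
cross red [0.51785823 0.35003915 0.04119708] green [ 0.5026983  -0.36313278  0.04226571]
loupe [225.78861789 230.43902439] [ -0.6515311  -46.68420403]
collet [-1.06491161 48.33889021]
ring [[ 0.61816568 -0.10275388  0.012     ]] block [[0.44940029 0.09704573 0.02      ]]
[-0.09446451  0.36126302  0.44277436] 23.4
```

All well within 15 mm (the largest offset is about 3 mm), so I'm handing in.

```bash
python3 -c "
from workcell import env
print(env.hand_in())"
```

```text
the job is handed in; nothing more can be done
None
```

I made up both kits and handed the job in at about 23.4 s of robot time; the hand-in gave no verdict. I gripped each coupling on its nut flats, and the loupe and collet near their tops. I lowered each part until the wrist felt the pocket floor, released it, and moved the arm clear.

**Last checks:**
- **Position:** all four parts stand upright in the right pockets. Each is within about 3.5 mm of its pocket centre, against the 15 mm allowed.
- **Ring and block:** both read within about 1 mm of where they started.
- **Contact:** the arm is free, and the wrist force is only noise.

**Disagreements:**
- **Wrist camera:** it read x about 2–4 mm farther out than the top view. The top and scene views differed by up to 5 mm on the red coupling.
- **Nut height:** crossing those two views put both nut centres at about 41–42 mm. A coupling standing on the pocket floor should read about 45 mm. I put the gap down to calibration, because contact was felt at the expected floor height.
- **Finger opening:** it read about 2–4 mm below the stated part sizes, most for the collet, but every grasp held.

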